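# Pack two nougat orders and call for pickup

### The job

Pack the order: put every nougat bar that is on the counter into the tub of its own wrapping colour, then snap the lid of the same colour fully home on each of the two tubs, and hang the yellow marker astride the brass bar of the rail. When all that is done, ring the desk bell by pressing its plunger right down to the stop; leave the other things on the counter where they are.

Things in the scene. Friction and masses are not known exactly. Their poses are not given: they have to be found in the camera images.
- tub_red: Open red tub, loose, 146 (x) x 82 (y) x 50 mm high, walls and floor 3 mm (inside 140 x 76). Origin: centre of its underside, z up. At each short end a cream spring catch, 63 mm high, has a rounded bead leaning 2.5 mm over the lid's edge: pressing on the middle of the lid (10 to 15 N in all) pushes the beads aside until they snap over the lid.
- lid_red: Lid of the red tub: plate 152 (x) x 84 x 6 mm; below, a rounded plug 137 x 72 x 14 mm (lowest 6 mm: 64 wide); on top a central cream ridge 70 (x) x 16 (y) x 22 mm. Origin: centre of the plug's underside, on which it lies; plate 14 to 20, ridge top at 42 mm. Either way round fits. Snapped, the plate lies on the rim, origin 36 mm above the tub's; unsnapped it stays 4 to 11 mm higher or tilted.
- tub_blue: Open blue tub, loose, 146 (x) x 82 (y) x 50 mm high, walls and floor 3 mm (inside 140 x 76). Origin: centre of its underside, z up. At each short end a cream spring catch, 63 mm high, has a rounded bead leaning 2.5 mm over the lid's edge: pressing on the middle of the lid (10 to 15 N in all) pushes the beads aside until they snap over the lid.
- lid_blue: Lid of the blue tub: plate 152 (x) x 84 x 6 mm; below, a rounded plug 137 x 72 x 14 mm (lowest 6 mm: 64 wide); on top a central cream ridge 70 (x) x 16 (y) x 22 mm. Origin: centre of the plug's underside, on which it lies; plate 14 to 20, ridge top at 42 mm. Either way round fits. Snapped, the plate lies on the rim, origin 36 mm above the tub's; unsnapped it stays 4 to 11 mm higher or tilted.
- bar_red1: Nougat bar, hard, in red wrapping with a gold band, 60 (x) x 28 (y) x 24 mm (z). Origin: centre of its underside. Two lie side by side in a tub, each across the tub's length.
- bar_red2: Nougat bar, hard, in red wrapping with a gold band, 60 (x) x 28 (y) x 24 mm (z). Origin: centre of its underside. May be absent. Two lie side by side in a tub, each across the tub's length.
- bar_blue1: Nougat bar, hard, in blue wrapping with a gold band, 60 (x) x 28 (y) x 24 mm (z). Origin: centre of its underside. Two lie side by side in a tub, each across the tub's length.
- bar_blue2: Nougat bar, hard, in blue wrapping with a gold band, 60 (x) x 28 (y) x 24 mm (z). Origin: centre of its underside. May be absent. Two lie side by side in a tub, each across the tub's length.
- marker: Yellow rigid order marker with green dots: a saddle (upside-down U) 36 (x, over its two legs) x 80 (y) x 65 mm high, standing on its legs; legs 3 mm thick with a 30 mm gap between them, open at both y ends, top web 4 mm. Origin: centre of the underside of the feet, z up. Hung, it straddles a bar that runs along its y.
- marker_saddle (a point): Middle of the underside of the marker's top web, 61 mm above its origin: it rests on top of the bar. Axes as the marker's.
- rail_mid (a point): Centre of the horizontal brass bar of the pickup rail: bar 12 mm thick, 180 mm long along this point's y, its axis 160 mm above the counter, a post at each end; fixed. z up.
- bell_top (a point): Centre of the top of the steel plunger of the brass desk bell: plunger head 24 mm wide, 56 mm above the counter when up; the dome under it is 40 mm high, 88 mm wide, fixed.
- bell_plunger (a joint): How far the bell's plunger is pressed down, m: 0 up, 0.008 at its stop; it springs back; 2 N to start, 6 N at the stop.
- cup: Bystander: white cup, 64 mm wide, 60 mm high, among the bars; may be absent. Origin: centre of its underside.
- jar: Bystander: amber jar, 60 mm wide, 85 mm high, near the bell. Origin: centre of its underside.
- giftbox: Bystander: green gift box 90 x 130 x 50 mm at the back.
- cakeslice: Bystander: cake slice lying at the back.
- tin: Bystander: blue tin, 90 mm wide, 70 mm high, at the back.
Not all that is in view belongs to the job. Leave any green look-alike of the bar_red2 alone.

How it is judged:
On the way, in this order (a step that is already met when the one before it is completed fails the run):
1. every bar lies in the tub of its colour (x of bar_red1 in the frame of tub_red between -0.07 and 0.07 m and y of bar_red1 in the frame of tub_red between -0.038 and 0.038 m and z of bar_red1 in the frame of tub_red between -0.002 and 0.032 m and x of bar_red2 in the frame of tub_red between -0.07 and 0.07 m and y of bar_red2 in the frame of tub_red between -0.038 and 0.038 m and z of bar_red2 in the frame of tub_red between -0.002 and 0.032 m and x of bar_blue1 in the frame of tub_blue between -0.07 and 0.07 m and y of bar_blue1 in the frame of tub_blue between -0.038 and 0.038 m and z of bar_blue1 in the frame of tub_blue between -0.002 and 0.032 m and x of bar_blue2 in the frame of tub_blue between -0.07 and 0.07 m and y of bar_blue2 in the frame of tub_blue between -0.038 and 0.038 m and z of bar_blue2 in the frame of tub_blue between -0.002 and 0.032 m), for 0.2 s.
2. both lids are snapped home on their tubs with the bars inside, and the marker hangs astride the rail (all of step 1 and x of lid_red in the frame of tub_red between -0.005 and 0.005 m and y of lid_red in the frame of tub_red between -0.005 and 0.005 m and z of lid_red in the frame of tub_red between 0.032 and 0.039 m and angle between the z axis of lid_red and the z axis of tub_red, either way round below 0.06 rad and angle between each of tub_red, tub_blue's own z axis and vertical below 0.1 rad and angle between each of lid_red, lid_blue's own z axis and vertical below 0.15 rad and x of lid_blue in the frame of tub_blue between -0.005 and 0.005 m and y of lid_blue in the frame of tub_blue between -0.005 and 0.005 m and z of lid_blue in the frame of tub_blue between 0.032 and 0.039 m and angle between the z axis of lid_blue and the z axis of tub_blue, either way round below 0.06 rad and x of marker_saddle in the frame of rail_mid between -0.016 and 0.016 m and y of marker_saddle in the frame of rail_mid between -0.08 and 0.08 m and z of marker_saddle in the frame of rail_mid between 0.001 and 0.013 m and angle between marker's own z axis and vertical below 0.3 rad), for 0.2 s.
3. the bell's plunger is pressed down to its stop, with all that still so (value of joint bell_plunger above 0.007 m and x of lid_red in the frame of tub_red between -0.005 and 0.005 m and y of lid_red in the frame of tub_red between -0.005 and 0.005 m and z of lid_red in the frame of tub_red between 0.032 and 0.039 m and angle between the z axis of lid_red and the z axis of tub_red, either way round below 0.06 rad and angle between each of tub_red, tub_blue's own z axis and vertical below 0.1 rad and angle between each of lid_red, lid_blue's own z axis and vertical below 0.15 rad and x of lid_blue in the frame of tub_blue between -0.005 and 0.005 m and y of lid_blue in the frame of tub_blue between -0.005 and 0.005 m and z of lid_blue in the frame of tub_blue between 0.032 and 0.039 m and angle between the z axis of lid_blue and the z axis of tub_blue, either way round below 0.06 rad and x of marker_saddle in the frame of rail_mid between -0.016 and 0.016 m and y of marker_saddle in the frame of rail_mid between -0.08 and 0.08 m and z of marker_saddle in the frame of rail_mid between 0.001 and 0.013 m and angle between marker's own z axis and vertical below 0.3 rad), for 0.04 s.
At the end, for the whole second after the job is handed in: Every bar is inside its tub; each lid is on its tub, within 5 mm of centre, flat and snapped (origin 32 to 39 mm above the tub's), tubs upright; the marker straddles the bar, web resting on it, within 80 mm of its middle, under 0.3 rad off upright; plunger up again; all at rest (all of step 2 and linear speed of each of lid_red, lid_blue, marker, tub_red, tub_blue below 0.03 m/s and value of joint bell_plunger below 0.003 m); the robot touches nothing.
It fails at once if a bystander is shoved more than 5 cm or tipped over (distance of any of cup, jar, giftbox, cakeslice, tin from where it was at the start of the episode above 0.05 m or angle between any of cup, jar, tin's own z axis and vertical above 0.6 rad).
Of bar_red2, bar_blue2, cup only 1 to 3 are there at a start; the rules pass over those that are not, and their reading is None.
At some moment in a run one of bar_red1, bar_blue1, lid_red, lid_blue may be knocked a few centimetres aside while the robot is not near it.
It also fails if it takes over 210 s, if anything falls off the work surface, if the arm or the gripper's body presses on something with over 40 N, if the wrist force passes 120 N, or if a joint passes its speed limit or range.

### The arm

A 6-joint arm with a two-finger parallel gripper is mounted at the origin on the work surface. World frame = base frame: x ahead of the robot, y to its left, z up, the work surface at z = 0. Lengths are in m, angles in rad, forces in N, time in s.
With the tool pointing down it reaches from about 0.375 to 0.925 m from the base axis. Payload 5.7 kg.
Tool frame: the origin (TCP) lies on the front face of the gripper's body, between the roots of the fingers; the fingertips stand 73 mm ahead of it and the grasp point (between the pads) lies 54 mm ahead of it; z points along the fingers, y is the line along which they close (so a half turn about z gives the same grasp; the last joint's range is limited). The gripper opens to 85 mm and grips with 20 to 120 N. Pads are 22 mm wide; open, the fingers measure 114 mm over their backs; the gripper's body (76 mm by 85 mm) begins 54 mm behind the grasp point. The pads swing forward as they close: fully open they stand 13 mm farther back than shut.
Start: joints at [1.208, 0.359, 1.51, -0, 1.272, -0.115], TCP at [0.147, 0.582, 0.304] pointing down, gripper open.
Joint ranges: [-2.97, 2.97], [-1.01, 2.36], [0.21, 2.38], [-0.96, 4.11], [0.2, 2.71], [-2.98, 2.98]. Speed limits (rad/s): [2.39, 2.39, 3.14, 3.14, 3.14, 3.14].

### API

Orientations are given as a unit quaternion [x, y, z, w].
In Python, from rig import env gives the robot as it stands. The module is installed in compiled form; this text tells all that it offers.
- The arm moves only by the tool move_arm, never from a script. Its argument "deltas" is text: rows parted by semicolons, each of 7 numbers parted by spaces: the shift along the tool's x, y, z in mm, then the turn, a rotation vector about the tool's x, y, z in degrees, then the opening in per cent of the stroke, from 0 (shut) to 100 (fully open). A call has 1 to 10 rows; each row shifts and turns the commanded pose from where the row before left it, along the tool's axes as they then stand; what a row does not reach is not made up. A row lasts 1/12 s, in which the tool goes at most 41.7 mm and 7.16 degrees, less where a joint would pass 70% of its speed; a pose out of reach is approached as far as the arm can. A call is refused whole if a number of a shift passes 41.7 or a number of a turn 7.16, either way. A call with a gripper value outside its range is refused whole. The fingers move at their own pace and stop on an object; the grip force is fixed at half the most. Time passes only in rows, so rows that do not move let the fingers close. It gives the time, the measured TCP pose, the force, the opening and the grip force at its end, in the units of the state.
- env.sense(): the state, without advancing time (a new reading comes with each control period).
- env.camera(name): name is "side" or "top" or "wrist"; returns a dict with "image" (420x560x3 uint8, blue, green, red), "camera_matrix" (3x3 intrinsics, pixels), "R" (3x3) and "t" (3): a world point X has camera coordinates R X + t. Camera axes: x right, y down, z forward; pixel columns grow to the right and rows downward; lengths in m; the calibration is good to about 2 mm. A picture is of the moment at which its call begins. There is no depth.
- env.finish_job(): hands the job in; it is judged then, once.
Trained networks look in the newest picture that a camera, given by its name, has taken for a name from the list of things; names that differ only in an ending like _2 or _b are one class to them, and where a whole thing is asked for, a point or a joint stands for the part that bears it (a point fixed in the world has none). Each returns a list of dicts, best first, with "p" (0 to 1); they miss things now and then, are a little off and sometimes report something else, mostly with a low value. They report only what shows in the picture. A call takes as long as a camera call. They do not tell look-alikes from the thing itself.
- env.boxes_of(camera, target): "rect" ([left, top, right, bottom] in pixels, round what is visible of it).
- env.landmark_of(camera, target): "at" ([column, row] in pixels: a listed point, or the origin of a listed thing).
The state is a dict: "time": time; "joint_pos": joint angles; "qd": joint speeds; "tau": joint torques, N m; "tool_pos": TCP position; "tool_rot": TCP orientation; "contact_force": force on the tool from outside, world axes, zero at the start; "torque": the same for the moment, N m; "width": opening from 0.0 (shut) to 1.0 (fully open); "finger_force": force on a finger pad.
Only numpy, scipy, OpenCV 4.12 (cv2) and the standard library are available. Lean on these libraries where they do the work, as an engineer would, in place of code of your own. Each camera call takes 0.05 s, during which the arm holds its last target. There are 200 camera calls.

## Working session

There is one attempt and no reset: what is moved stays moved. The work goes in short steps, Python scripts to look and compute and a tool call to move; the robot and the scene stay as the last step left them, time stands still between calls to the robot, and variables do not carry over. Pictures are saved under pics/ and viewed, at most 14 in all, crops included, and the job is handed in when it is done.

Besides the shell and the picture viewer there is one more tool, called after "Request:" as name(argument=value, ...), one argument or row to a line, values as JSON. move_arm: Moves the arm, as the interface text tells. Its arguments: {"type":"object","properties":{"deltas":{"type":"string"}},"required":["deltas"]}

```bash
mkdir -p pics; cat > h.py <<'E'
import numpy as np, cv2
from rig import env
from scipy.spatial.transform import Rotation as R
def shot(name,fn=None):
    c=env.camera(name)
    if fn: cv2.imwrite('pics/'+fn,c['image'])
    return c
def ray(c,uv,z):
    "world point at height z seen at pixel uv"
    K,Rm,t=map(np.array,(c['camera_matrix'],c['R'],c['t']))
    d=Rm.T@np.linalg.inv(K)@np.array([uv[0],uv[1],1.]); o=-Rm.T@t
    return o+d*(z-o[2])/d[2]
def proj(c,X):
    K,Rm,t=map(np.array,(c['camera_matrix'],c['R'],c['t']))
    p=K@(Rm@np.array(X)+t); return p[:2]/p[2]
E
python3 - <<'E'
from h import *
s=env.sense(); print({k:np.round(v,3).tolist() for k,v in s.items()})
for n in('side','top'):
    c=shot(n,n+'0.png'); print(n,np.round(c['camera_matrix'],1).tolist(),np.round(c['R'],3).tolist(),np.round(c['t'],3).tolist())
    for t in('tub_red','lid_red','tub_blue','lid_blue','bar_red1','bar_blue1','marker','rail_mid','bell_top','cup','jar'):
        print(t,[(np.round(d['at']).tolist(),round(d['p'],2)) for d in env.landmark_of(n,t)][:3])
E
```

```text
{'time': 0.0, 'joint_pos': [1.208, 0.36, 1.511, 0.0, 1.273, -0.115], 'qd': [0.0, 0.002, -0.002, 0.001, -0.001, 0.004], 'tau': [0.003, -52.762, -27.862, 0.0, 0.013, 0.0], 'tool_pos': [0.147, 0.581, 0.303], 'tool_rot': [0.124, 0.992, -0.001, -0.0], 'contact_force': [1.247, -0.11, -0.833], 'torque': [-0.003, 0.016, -0.014], 'finger_force': 0.0, 'width': 1.0}
side [[478.7, 0.0, 278.2], [0.0, 478.7, 209.5], [0.0, 0.0, 1.0]] [[-0.962, -0.272, -0.021], [-0.151, 0.594, -0.79], [0.227, -0.757, -0.613]] [0.526, 0.135, 1.435]
tub_red [([260.0, 205.0], 0.73), ([354.0, 164.0], 0.23)]
lid_red [([300.0, 262.0], 0.88)]
tub_blue [([245.0, 256.0], 0.92)]
lid_blue [([307.0, 223.0], 0.56), ([186.0, 261.0], 0.15)]
bar_red1 [([354.0, 325.0], 0.82), ([221.0, 298.0], 0.64), ([269.0, 371.0], 0.63)]
bar_blue1 [([258.0, 334.0], 0.66), ([352.0, 177.0], 0.5)]
marker [([349.0, 177.0], 0.69)]
rail_mid [([300.0, 129.0], 0.98)]
bell_top [([263.0, 204.0], 0.73), ([352.0, 179.0], 0.68), ([298.0, 262.0], 0.67)]
cup [([289.0, 311.0], 0.77)]
jar [([321.0, 167.0], 0.64), ([299.0, 261.0], 0.22)]
top [[506.4, 0.0, 288.0], [0.0, 506.4, 207.1], [0.0, 0.0, 1.0]] [[-0.012, -1.0, -0.02], [-0.991, 0.015, -0.136], [0.136, 0.018, -0.991]] [0.093, 0.547, 1.65]
tub_red [([338.0, 186.0], 0.62), ([221.0, 246.0], 0.54)]
lid_red [([271.0, 241.0], 0.83), ([431.0, 192.0], 0.44)]
tub_blue [([272.0, 188.0], 0.58)]
lid_blue [([327.0, 233.0], 0.83)]
bar_red1 [([216.0, 299.0], 0.75), ([215.0, 219.0], 0.61), ([218.0, 191.0], 0.5)]
bar_blue1 [([191.0, 232.0], 0.57)]
marker [([413.0, 262.0], 0.59)]
rail_mid [([430.0, 189.0], 0.93)]
bell_top [([383.0, 240.0], 0.43), ([269.0, 188.0], 0.37)]
cup [([223.0, 244.0], 0.58)]
jar [([426.0, 233.0], 0.92), ([370.0, 147.0], 0.17)]
```

```bash
python3 - <<'E'
import cv2
for n,(x0,y0,x1,y1) in dict(top=(150,110,470,330),side=(130,60,450,400)).items():
    im=cv2.imread(f'pics/{n}0.png')[y0:y1,x0:x1]; f=2.5 if n=='top' else 1.75
    cv2.imwrite(f'pics/{n}0c.png',cv2.resize(im,None,fx=f,fy=f,interpolation=cv2.INTER_CUBIC))
E
```

```text
(no output)
```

View pics/top0c.png

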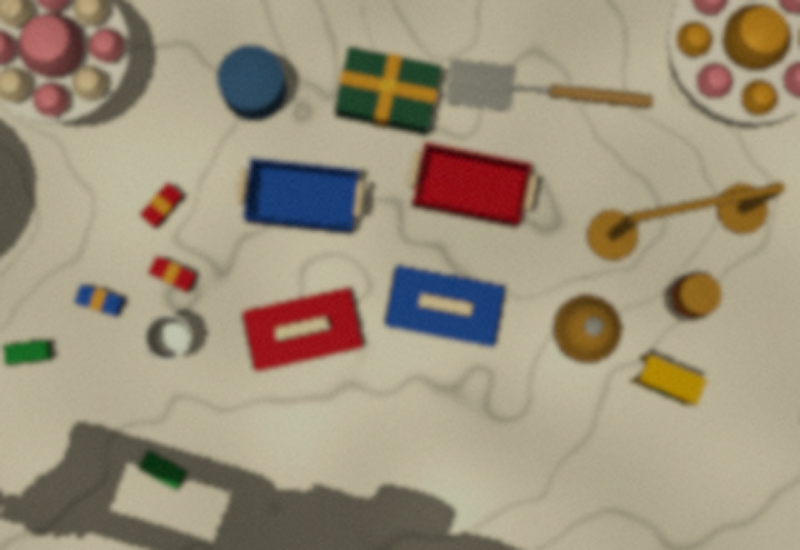

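View pics/side0c.png

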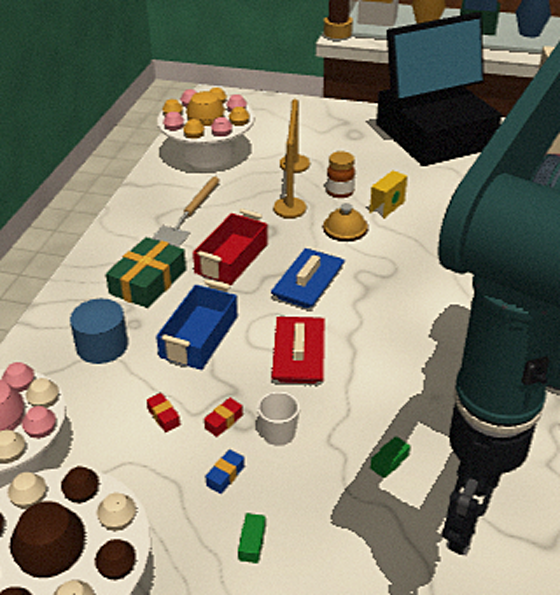

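```bash
cat >> h.py <<'E'
from scipy.optimize import minimize
DIM={'tub':(.146,.082,0,.05),'lid':(.152,.084,.014,.020),'bar':(.060,.028,0,.024),'marker':(.036,.080,0,.065)}
HUE={'red':((0,8),(172,180)),'blue':((100,125),),'yellow':((22,34),)}
def colmask(im,col,smin=130,vmin=35):
    h=cv2.cvtColor(im,cv2.COLOR_BGR2HSV); m=np.zeros(h.shape[:2],np.uint8)
    for a,b in HUE[col]: m|=cv2.inRange(h,(a,smin,vmin),(b,255,255))
    return m
def corners(kind,x,y,yaw,dz=0):
    lx,ly,z0,z1=DIM[kind]; c,s=np.cos(yaw),np.sin(yaw)
    return [(x+c*a-s*b,y+s*a+c*b,z+dz) for a in(-lx/2,lx/2) for b in(-ly/2,ly/2) for z in(z0,z1)]
def locate(c,kind,col,uv,rad=None,dz=0,smin=130,dbg=None):
    "fit the box model to the coloured blob near uv: x,y,yaw(deg), misfit"
    im=c['image']; zt=DIM[kind][3]+dz; p0=ray(c,uv,zt)
    pxm=np.linalg.norm(proj(c,p0+[.05,0,0])-proj(c,p0-[.05,0,0]))/.1
    rad=(rad or .62*np.hypot(*DIM[kind][:2]))*pxm
    m=colmask(im,col,smin); roi=np.zeros_like(m); cv2.circle(roi,tuple(int(round(v)) for v in uv),int(rad),255,-1); m&=roi
    n,lab,st,_=cv2.connectedComponentsWithStats(m); big=st[1:,4].max()
    m=np.isin(lab,[i for i in range(1,n) if st[i,4]>.12*big]).astype(np.uint8)
    pts=cv2.findNonZero(m); hm=np.zeros_like(m); cv2.fillConvexPoly(hm,cv2.convexHull(pts),1)
    if dbg: cv2.imwrite('pics/'+dbg,hm*255)
    S=4; hb=cv2.resize(hm,None,fx=S,fy=S,interpolation=cv2.INTER_NEAREST)
    x,y,w,h=cv2.boundingRect(cv2.findNonZero(hb)); x0,y0=max(x-60,0),max(y-60,0); sub=hb[y0:y+h+60,x0:x+w+60]
    w0=np.array([ray(c,q,zt)[:2] for q in pts[:,0]]); 
    (cx,cy),(a,b),ang=cv2.minAreaRect((w0*1000).astype(np.float32))
    yaw=np.radians(ang)+(0 if (a>=b)==(DIM[kind][0]>=DIM[kind][1]) else np.pi/2)
    def cost(v):
        q=np.array([proj(c,X) for X in corners(kind,v[0]/1e3,v[1]/1e3,v[2]/100,dz)])
        q=((q+.5)*S-.5-[x0,y0])*16
        r=np.zeros_like(sub); cv2.fillConvexPoly(r,cv2.convexHull(np.round(q).astype(np.int32)),1,shift=4)
        return float((r^sub).sum())/sub.sum()
    best=min((minimize(cost,[cx+d,cy,yaw*100],method='Nelder-Mead',options=dict(initial_simplex=np.array([cx+d,cy,yaw*100])+np.array([[0,0,0],[6,0,0],[0,6,0],[0,0,8]]),xatol=.1,fatol=1e-4)) for d in(-4,4)),key=lambda r:r.fun)
    v=best.x; yw=np.degrees(v[2]/100); yw=(yw+90)%180-90
    return np.array([v[0]/1e3,v[1]/1e3,yw]),round(best.fun,3)
def go(x,y,yawy,z=None,sense=None):
    "tool moves to bring TCP to x,y and the closing line (tool y) to world angle yawy: turn about tool z (deg), then shift in turned axes"
    s=sense or env.sense(); Rt=R.from_quat(s['tool_rot']); M=Rt.as_matrix()
    cur=np.degrees(np.arctan2(M[1,1],M[0,1])); d=((yawy-cur+90)%180)-90   # world yaw change
    M2=R.from_euler('z',d,degrees=True).as_matrix()@M
    e=np.array([x,y,s['tool_pos'][2] if z is None else z])-s['tool_pos']
    print('turn z %.1f (tool); shift now-axes %s; shift turned-axes %s mm; q6=%.2f tilt=%.2f'%(-d,np.round(M.T@e*1e3,1),np.round(M2.T@e*1e3,1),s['joint_pos'][5],np.degrees(np.arccos(-M[2,2]))))
E
python3 - <<'E'
from h import *
c=shot('top')
o={}
for n,k,col,uv in [('tub_blue','tub','blue',(272,188)),('tub_red','tub','red',(339,184)),('lid_red','lid','red',(271,242)),('lid_blue','lid','blue',(329,232)),('barRA','bar','red',(215,192)),('barRB','bar','red',(219,219)),('barB','bar','blue',(190,230)),('marker','marker','yellow',(418,261))]:
    r,f=locate(c,k,col,uv); o[n]=r; print(n,np.round(r,4),f,'reach %.3f'%np.hypot(*r[:2]))
a,b=ray(c,(402.8,198.8),.16),ray(c,(462,184.8),.16); print('rail',a,b,np.linalg.norm(a-b))
print('railmid',[(d['p'],ray(c,d['at'],.16)) for d in env.landmark_of('top','rail_mid')][:1],'bell',ray(c,(387.2,240.4),.056), 'jar',ray(c,(426,233),.0),'cup',ray(c,(223,244),0))
w=shot('wrist','w0.png'); print(np.round(w['R'],3).tolist(),np.round(w['t'],3).tolist(),w['camera_matrix'][0][0])
M=R.from_quat(env.sense()['tool_rot']).as_matrix(); cc=-np.array(w['R']).T@np.array(w['t']); print('cam in tool',M.T@(cc-env.sense()['tool_pos']),'cam rot in tool',np.round(np.array(w['R'])@M,2).tolist())
E
```

```text
tub_blue [ 0.6157  0.1437 88.316 ] 0.156 reach 0.632
tub_red [ 0.6282 -0.0844 77.8298] 0.065 reach 0.634
lid_red [  0.4367   0.1451 -78.1517] 0.046 reach 0.460
lid_blue [ 4.66600e-01 -4.55000e-02  7.77772e+01] 0.121 reach 0.469
barRA [  0.6087   0.3364 -40.7964] 0.199 reach 0.695
barRB [ 0.5146  0.3202 63.6903] 0.153 reach 0.606
barB [ 0.481   0.4193 67.329 ] 0.449 reach 0.638
marker [  0.3634  -0.3371 -24.7391] 0.145 reach 0.496
rail [ 0.55205522 -0.271101    0.16      ] [ 0.59299553 -0.45499335  0.16      ] 0.18839455161317842
railmid [(0.63, array([0.72125848, 0.03412944, 0.16      ]))] bell [ 0.43154293 -0.23656664  0.056     ] jar [ 0.45851388 -0.37759964  0.        ] cup [0.4307166  0.30764263 0.        ]
[[0.245, 0.97, 0.0], [0.919, -0.232, 0.319], [0.309, -0.078, -0.948]] [-0.602, -0.043, 0.38] 316.0333639475272
cam in tool [ 0.08077496  0.00153674 -0.06989017] cam rot in tool [[0.0, 1.0, -0.0], [-0.95, 0.0, -0.32], [-0.32, 0.0, 0.95]]
```

Request:
move_arm(
  deltas="-30 -10 0 0 0 0 100; -39 -13 0 0 0 0 100; -39 -13 0 0 0 0 100; -39 -13 0 0 0 0 100; -39 -13 0 0 0 0 100; -39 -13 0 0 0 0 100; -39 -13 0 0 0 0 100; -39 -13 0 0 0 0 100; -39 -13 0 0 0 0 100; -30 -10 0 0 0 0 100",
)

```text
time: 2.18
tool_pos: [0.48, 0.3682, 0.304]
tool_rot: [0.124, 0.992, -0.0, 0.001]
contact_force: [-0.1, 0.2, 0.1]
width: 1.001
finger_force: 0.0
```

```bash
cat >> h.py <<'E'
def tune(c): return [round(float(v),3) for v in c]
E
python3 - <<'E'
from h import *
w=shot('wrist','w1.png'); s=env.sense(); print(s['time'],np.round(s['tool_pos'],4),np.round(s['tool_rot'],4))
for n,k,col,z in [('barRA','bar','red',(.6087,.3364,.024)),('barRB','bar','red',(.5146,.3202,.024)),('barB','bar','blue',(.481,.4193,.024)),('tub_blue','tub','blue',(.6157,.1437,.05))]:
    try: r,f=locate(w,k,col,proj(w,z),dbg='m_'+n+'.png'); print(n,np.round(proj(w,z)),np.round(r,4),f)
    except Exception as e: print(n,proj(w,z),e)
E
```

```text
2.2333 [0.4846 0.3658 0.3041] [ 1.253e-01  9.921e-01 -6.000e-04  2.800e-03]
barRA [282. 282.] [  0.613    0.3384 -34.9769] 0.209
barRB [248. 217.] [ 0.5169  0.3239 65.9583] 0.157
barB [325. 169.] [ 0.4834  0.423  64.5874] 0.343
tub_blue [132. 332.] [ 0.6191  0.1453 84.0755] 0.475
```

View pics/w1.png

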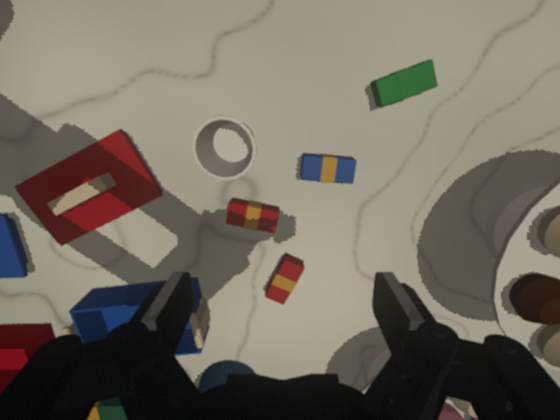

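```bash
python3 - <<'E'
import cv2,numpy as np
im=cv2.imread('pics/w1.png'); h=cv2.cvtColor(im,cv2.COLOR_BGR2HSV)
for r in (160,169,178): print([tuple(h[r,c].tolist()) for c in range(298,360,6)])
print([tuple(h[216,c].tolist()) for c in range(224,284,5)])
print([tuple(h[300,c].tolist()) for c in range(70,220,12)])
for n in('barRA','barRB','barB','tub_blue'): print(n,cv2.boundingRect(cv2.findNonZero(cv2.imread(f'pics/m_{n}.png',0))))
E
```

```text
[(24, 33, 108), (110, 125, 108), (110, 134, 116), (110, 134, 116), (153, 23, 102), (19, 158, 158), (19, 161, 157), (110, 132, 116), (109, 132, 114), (109, 129, 107), (23, 37, 160)]
[(23, 35, 96), (110, 133, 113), (110, 131, 115), (110, 133, 115), (18, 135, 149), (19, 159, 157), (19, 157, 156), (110, 133, 115), (110, 133, 115), (110, 134, 116), (26, 35, 159)]
[(22, 38, 100), (111, 133, 111), (110, 132, 112), (110, 134, 112), (19, 162, 156), (19, 160, 155), (15, 102, 133), (110, 133, 113), (110, 134, 114), (110, 123, 112), (25, 36, 161)]
[(23, 37, 90), (1, 150, 75), (2, 144, 76), (1, 142, 77), (2, 174, 120), (19, 170, 153), (19, 168, 152), (13, 169, 145), (0, 175, 125), (0, 172, 132), (1, 173, 133), (19, 45, 96)]
[(25, 36, 157), (111, 123, 60), (111, 128, 60), (111, 136, 60), (110, 156, 59), (110, 133, 50), (108, 141, 47), (20, 15, 50), (18, 22, 57), (45, 20, 25), (15, 41, 25), (21, 66, 77), (24, 39, 165)]
barRA (266, 255, 37, 49)
barRB (227, 199, 52, 33)
barB (303, 157, 52, 25)
tub_blue (70, 286, 131, 70)
```

```bash
sed -i 's/smin=130/smin=95/g' h.py; python3 - <<'E'
from h import *
w=shot('wrist','w2.png'); s=env.sense(); print(np.round(s['tool_pos'],4))
im=w['image'].copy()
for n,k,col,z in [('barRA','bar','red',(.613,.3384,.024)),('barRB','bar','red',(.5169,.3239,.024)),('barB','bar','blue',(.4834,.423,.024))]:
    r,f=locate(w,k,col,proj(w,z),dbg='m_'+n+'.png'); print(n,np.round(proj(w,z)),np.round(r,4),f)
    q=np.array([proj(w,X) for X in corners(k,r[0],r[1],np.radians(r[2]))]); 
    cv2.polylines(im,[cv2.convexHull(np.round(q).astype(np.int32))],True,(255,255,255),1)
    m=cv2.imread('pics/m_'+n+'.png',0); cs,_=cv2.findContours(m,0,1); cv2.drawContours(im,cs,-1,(0,255,0),1)
cv2.imwrite('pics/w2o.png',cv2.resize(im[130:330,200:400],None,fx=3,fy=3,interpolation=0))
E
```

```text
[0.4819 0.3675 0.304 ]
barRA [285. 280.] [  0.6131   0.3374 -39.6422] 0.146
barRB [253. 213.] [ 0.5168  0.3238 64.7422] 0.077
barB [330. 165.] [ 0.4825  0.4222 67.7437] 0.173
```

View pics/w2o.png

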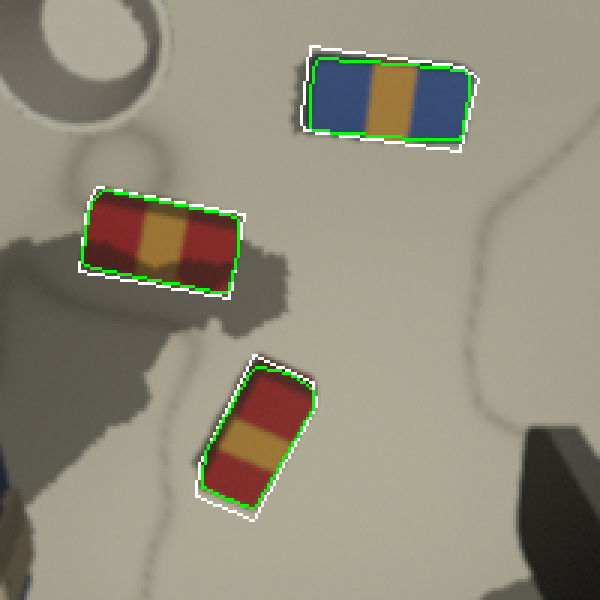

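```bash
python3 - <<'E'
from h import *
for r in [(.4825,.4222,68.5),(.5168,.3238,65),(.6131,.3374,-39.6)]: go(r[0],r[1],r[2]+90,.077)
E
```

```text
turn z -83.0 (tool); shift now-axes [ 13.7  53.1 226.9]; shift turned-axes [-50.4  19.4 227.1] mm; q6=-0.78 tilt=0.16
turn z -79.5 (tool); shift now-axes [-44.1 -33.6 227.1]; shift turned-axes [ 25.5 -50.2 226.9] mm; q6=-0.78 tilt=0.16
turn z 25.1 (tool); shift now-axes [-133.9    3.6  227.3]; shift turned-axes [-119.7   60.4  227.3] mm; q6=-0.78 tilt=0.16
```

Request:
move_arm(
  deltas="0 0 20 0 0 6.3 65; 0 0 20 0 0 6.3 65; 0 0 20 0 0 6.3 65; 0 0 20 0 0 6.2 65; -30 15 15 0 0 0 65; -30 15 15 0 0 0 65; -30 15 15 0 0 0 65; -30 15 15 0 0 0 65; 0 0 0 0 0 0 65; 0 0 0 0 0 0 65",
)

```text
time: 3.12
tool_pos: [0.6087, 0.3402, 0.1623]
tool_rot: [0.337, 0.941, -0.001, -0.001]
contact_force: [-0.3, 0.1, 0.1]
width: 0.652
finger_force: 0.0
```

```bash
python3 - <<'E'
from h import *
w=shot('wrist','w3.png'); go(.6131,.3374,-39.6+90,.077)
z=(.6131,.3374,.024); print(proj(w,z))
for i in range(1):
    r,f=locate(w,'bar','red',proj(w,z)); print(np.round(r,4),f)
    go(r[0],r[1],r[2]+90,.077)
E
```

```text
turn z 0.3 (tool); shift now-axes [-6.4  1.1 86.1]; shift turned-axes [-6.4  1.1 86.1] mm; q6=-0.47 tilt=0.12
[280.60642572 233.31810092]
[  0.6113   0.3386 -40.5754] 0.054
turn z 1.2 (tool); shift now-axes [-4.3  0.8 86.1]; shift turned-axes [-4.2  0.9 86.1] mm; q6=-0.47 tilt=0.12
```

Request:
move_arm(
  deltas="-4.5 1 20 0 0 1 65; 0 0 25 0 0 0 65; 0 0 25 0 0 0 65; 0 0 15 0 0 0 65; 0 0 0 0 0 0 65; 0 0 0 0 0 0 0; 0 0 0 0 0 0 0; 0 0 0 0 0 0 0; 0 0 0 0 0 0 0; 0 0 0 0 0 0 0",
)

```text
time: 4.0
tool_pos: [0.6132, 0.3394, 0.0811]
tool_rot: [0.344, 0.939, 0.001, 0.001]
contact_force: [-2.6, 0.9, 7.8]
width: 0.312
finger_force: 61.0
```

Request:
move_arm(
  deltas="0 0 -10 0 0 0 0; 0 0 -30 0 0 0 0; 0 0 -30 0 0 0 0; 0 0 -20 0 0 0 0; 0 0 0 0 0 0 0",
)

```text
time: 4.42
tool_pos: [0.6153, 0.3398, 0.1754]
tool_rot: [0.344, 0.939, 0.003, 0.004]
contact_force: [0.5, 0.4, -0.3]
width: 0.306
finger_force: 60.1
```

```bash
python3 - <<'E'
from h import *
w=shot('wrist','w4.png'); c=shot('top','top4.png')
for n,col,uvt in [('tub_red','red',(339,184)),('tub_blue','blue',(272,188))]:
    r,f=locate(c,'tub',col,uvt); print('top',n,np.round(r,4),f)
s=env.sense(); print(s['width'],s['finger_force'],np.round(s['tool_pos'],4))
E
```

```text
top tub_red [ 0.6284 -0.0846 77.1785] 0.037
top tub_blue [ 0.6152  0.1444 83.2578] 0.079
0.3093303234754648 60.13256907463074 [0.613  0.3387 0.1707]
```

```bash
python3 - <<'E'
from h import *
go(.6218,-.1139,77.2,.2)
E
```

```text
turn z -27.5 (tool); shift now-axes [-299.5 -339.4  -29.7]; shift turned-axes [-108.9 -439.4  -30.3] mm; q6=-0.46 tilt=0.17
```

Request:
move_arm(
  deltas="0 0 -10 0 0 -6.9 0; 0 0 -10 0 0 -6.9 0; 0 0 -10 0 0 -6.9 0; 0 0 0 0 0 -6.8 0; -8 -30 0 0 0 0 0; -10 -40 0 0 0 0 0; -10 -40 0 0 0 0 0; -10 -40 0 0 0 0 0; -10 -40 0 0 0 0 0; -10 -40 0 0 0 0 0",
)

```text
time: 5.35
tool_pos: [0.6165, 0.0995, 0.1973]
tool_rot: [0.111, 0.994, -0.0, -0.002]
contact_force: [0.6, 0.9, -0.6]
width: 0.307
finger_force: 60.1
```

Request:
move_arm(
  deltas="-10 -40 0 0 0 0 0; -10 -40 0 0 0 0 0; -10 -40 0 0 0 0 0; -10 -40 0 0 0 0 0; -10 -40 0 0 0 0 0; 0 0 0 0 0 0 0; 0 0 0 0 0 0 0",
)

```text
time: 5.93
tool_pos: [0.6215, -0.1071, 0.1974]
tool_rot: [0.114, 0.994, 0.0, -0.001]
contact_force: [0.4, -0.3, -1.9]
width: 0.311
finger_force: 60.1
```

```bash
python3 - <<'E'
from h import *
w=shot('wrist','w5.png'); s=env.sense(); print(s['width'],np.round(s['tool_pos'],4))
r,f=locate(w,'tub','red',proj(w,(.6284,-.0846,.05)),dbg='m5.png'); print(np.round(r,4),f)
im=w['image'].copy()
q=np.array([proj(w,X) for X in corners('tub',.6284,-.0846,np.radians(77.2))]); cv2.polylines(im,[cv2.convexHull(np.round(q).astype(np.int32))],True,(255,255,255),1)
q=np.array([proj(w,X) for X in corners('tub',r[0],r[1],np.radians(r[2]))]); cv2.polylines(im,[cv2.convexHull(np.round(q).astype(np.int32))],True,(0,255,0),1)
cv2.imwrite('pics/w5o.png',im)
go(.6218,-.1139,77.2,.09)
E
```

```text
0.3100303205852807 [ 0.6214 -0.1053  0.1975]
[ 0.6302 -0.0813 77.381 ] 0.097
turn z -0.1 (tool); shift now-axes [ -2.7  -8.4 107.5]; shift turned-axes [ -2.6  -8.4 107.5] mm; q6=-1.62 tilt=0.17
```

View pics/w5o.png

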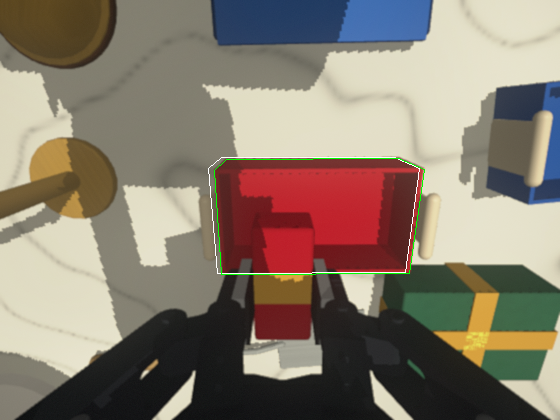

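Request:
move_arm(
  deltas="-3 -7 20 0 0 0 0; 0 0 30 0 0 0 0; 0 0 30 0 0 0 0; 0 0 20 0 0 0 0; 0 0 9 0 0 0 0; 0 0 0 0 0 0 0; 0 0 0 0 0 0 45; 0 0 0 0 0 0 45; 0 0 0 0 0 0 45; 0 0 0 0 0 0 45",
)

```text
time: 6.82
tool_pos: [0.6248, -0.1123, 0.0915]
tool_rot: [0.111, 0.994, -0.0, 0.001]
contact_force: [0.5, -0.3, -0.1]
width: 0.45
finger_force: 0.0
```

Request:
move_arm(
  deltas="0 0 -20 0 0 0 45; 0 0 -30 0 0 0 45; 0 0 -30 0 0 0 45; 0 0 -30 0 0 0 65; 0 0 0 0 0 0 65",
)

```text
time: 7.23
tool_pos: [0.6274, -0.1133, 0.2073]
tool_rot: [0.111, 0.994, -0.001, 0.006]
contact_force: [1.0, -0.6, 0.6]
width: 0.648
finger_force: 0.0
```

```bash
python3 - <<'E'
from h import *
w=shot('wrist','w6.png'); s=env.sense(); print(s['width'],np.round(s['tool_pos'],4))
c=shot('top','top6.png')
for n,k,col,z in [('RB','bar','red',(.5168,.3238,.024)),('B','bar','blue',(.4825,.4222,.024))]:
    r,f=locate(c,k,col,proj(c,z)); print(n,np.round(r,4),f)
go(.5168,.3238,155,.17)
E
```

```text
0.6517245039003569 [ 0.6264 -0.113   0.2048]
RB [ 0.5151  0.3212 64.6537] 0.124
B [ 0.4804  0.4187 69.438 ] 0.275
turn z -77.8 (tool); shift now-axes [202.4 401.6  31.3]; shift turned-axes [-349.6  282.5   34.2] mm; q6=-1.63 tilt=0.29
```

View pics/w6.png

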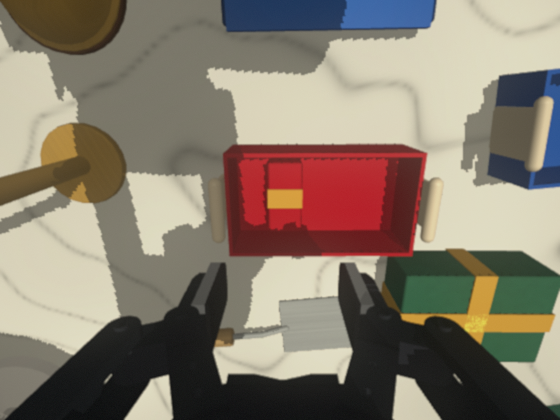

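Request:
move_arm(
  deltas="15 31 0 0 0 0 65; 18 36 0 0 0 0 65; 18 36 0 0 0 0 65; 18 36 0 0 0 0 65; 18 36 0 0 0 0 65; 18 36 0 0 0 0 65; 18 36 0 0 0 0 65; 18 36 0 0 0 0 65; 18 36 0 0 0 0 65; 18 36 0 0 0 0 65",
)

```text
time: 8.17
tool_pos: [0.5282, 0.2746, 0.1987]
tool_rot: [0.112, 0.994, -0.001, -0.001]
contact_force: [0.7, 0.3, -0.3]
width: 0.65
finger_force: 0.0
```

Request:
move_arm(
  deltas="18 36 0 0 0 0 65; 5 10 0 0 0 -7 65; 0 0 0 0 0 -7 65; 0 0 0 0 0 -7 65; 0 0 0 0 0 -7 65; 0 0 0 0 0 -7 65; 0 0 0 0 0 -7 65; 0 0 0 0 0 -7 65; 0 0 0 0 0 -7 65; 0 0 0 0 0 -7 65",
)

```text
time: 9.0
tool_pos: [0.5167, 0.3227, 0.1985]
tool_rot: [-0.427, 0.904, -0.0, -0.001]
contact_force: [-0.2, -0.4, 0.2]
width: 0.646
finger_force: 0.0
```

Request:
move_arm(
  deltas="0 0 10 0 0 -7 65; 0 0 10 0 0 -7 65; 0 0 10 0 0 0 65; 0 0 0 0 0 0 65; 0 0 0 0 0 0 65",
)

```text
time: 9.42
tool_pos: [0.5167, 0.3227, 0.1685]
tool_rot: [-0.53, 0.848, 0.0, -0.002]
contact_force: [-0.3, 1.0, 0.5]
width: 0.651
finger_force: 0.0
```

```bash
python3 - <<'E'
from h import *
w=shot('wrist','w7.png'); z=(.5168,.3238,.024); print(proj(w,z))
r,f=locate(w,'bar','red',proj(w,z)); print(np.round(r,4),f)
go(r[0],r[1],r[2]+90,.083)
u=env.landmark_of('wrist','cup'); print([(d['p'],ray(w,d['at'],0)) for d in u])
E
```

```text
[283.55315814 223.15975725]
[ 0.5166  0.324  63.9462] 0.052
turn z 0.1 (tool); shift now-axes [-0.7  1.  86.3]; shift turned-axes [-0.7  1.  86.3] mm; q6=-2.24 tilt=0.08
[(0.66, array([0.42760681, 0.32463111, 0.        ]))]
```

Request:
move_arm(
  deltas="-1 1 25 0 0 0 65; 0 0 30 0 0 0 65; 0 0 20 0 0 0 65; 0 0 10 0 0 0 65; 0 0 0 0 0 0 65; 0 0 0 0 0 0 0; 0 0 0 0 0 0 0; 0 0 0 0 0 0 0; 0 0 0 0 0 0 0; 0 0 0 0 0 0 0",
)

```text
time: 10.35
tool_pos: [0.5183, 0.325, 0.0867]
tool_rot: [-0.531, 0.847, -0.0, 0.002]
contact_force: [-0.1, -0.9, 8.3]
width: 0.31
finger_force: 60.2
```

Request:
move_arm(
  deltas="0 0 -10 0 0 0 0; 0 0 -30 0 0 0 0; 0 0 -40 0 0 0 0; 0 0 -30 0 0 0 0; 0 0 -5 0 0 0 0; 0 0 0 0 0 0 0; 0 0 0 0 0 0 0",
)

```text
time: 10.93
tool_pos: [0.5169, 0.3244, 0.2003]
tool_rot: [-0.531, 0.847, -0.0, 0.0]
contact_force: [-0.1, 0.0, -1.6]
width: 0.306
finger_force: 59.3
```

```bash
python3 - <<'E'
from h import *
s=env.sense(); print(s['width'],s['finger_force'],s['tool_pos'])
go(.6361,-.0535,77.2,.2)
E
```

```text
0.30626103699659946 59.30682063102722 [0.51688819 0.32440967 0.20031347]
turn z 77.0 (tool); shift now-axes [ 288.4 -271.8    0.3]; shift turned-axes [-200.  -342.1    0.5] mm; q6=-2.24 tilt=0.03
```

Request:
move_arm(
  deltas="0 0 0 0 0 7 0; 0 0 0 0 0 7 0; 0 0 0 0 0 7 0; 0 0 0 0 0 7 0; 0 0 0 0 0 7 0; 0 0 0 0 0 7 0; 0 0 0 0 0 7 0; 0 0 0 0 0 7 0; 0 0 0 0 0 7 0; 0 0 0 0 0 7 0",
)

```text
time: 11.77
tool_pos: [0.5158, 0.3238, 0.1975]
tool_rot: [0.054, 0.999, -0.001, -0.002]
contact_force: [-0.6, 0.1, -0.5]
width: 0.307
finger_force: 59.3
```

Request:
move_arm(
  deltas="0 0 0 0 0 7 0; -20 -34 0 0 0 0 0; -20 -34 0 0 0 0 0; -20 -34 0 0 0 0 0; -20 -34 0 0 0 0 0; -20 -34 0 0 0 0 0; -20 -34 0 0 0 0 0; -20 -34 0 0 0 0 0; -20 -34 0 0 0 0 0; -20 -34 0 0 0 0 0",
)

```text
time: 12.6
tool_pos: [0.6237, -0.0156, 0.1976]
tool_rot: [0.112, 0.994, 0.0, -0.002]
contact_force: [0.3, 0.5, -0.8]
width: 0.311
finger_force: 59.4
```

Request:
move_arm(
  deltas="-20 -34 0 0 0 0 0; 0 0 0 0 0 0 0; 0 0 0 0 0 0 0; 0 0 0 0 0 0 0",
)

```text
time: 12.93
tool_pos: [0.6354, -0.0511, 0.1979]
tool_rot: [0.112, 0.994, 0.0, -0.002]
contact_force: [0.3, 0.7, -0.7]
width: 0.304
finger_force: 59.4
```

```bash
python3 - <<'E'
from h import *
w=shot('wrist','w8.png'); s=env.sense(); print(s['width'],np.round(s['tool_pos'],4))
r,f=locate(w,'tub','red',proj(w,(.6295,-.083,.05))); print(np.round(r,4),f)
go(.6361,-.0535,77.2,.09)
E
```

```text
0.30495491383225354 [ 0.6354 -0.0504  0.1983]
[ 0.6298 -0.0813 77.2018] 0.01
turn z 0.0 (tool); shift now-axes [ -1.8  -2.9 108.3]; shift turned-axes [ -1.8  -2.9 108.3] mm; q6=-1.54 tilt=0.22
```

Request:
move_arm(
  deltas="-2 -3 20 0 0 0 0; 0 0 30 0 0 0 0; 0 0 30 0 0 0 0; 0 0 20 0 0 0 0; 0 0 9 0 0 0 0; 0 0 0 0 0 0 0; 0 0 0 0 0 0 45; 0 0 0 0 0 0 45; 0 0 0 0 0 0 45; 0 0 0 0 0 0 45",
)

```text
time: 13.82
tool_pos: [0.6383, -0.0543, 0.0913]
tool_rot: [0.111, 0.994, -0.0, 0.0]
contact_force: [0.4, 0.1, 0.2]
width: 0.451
finger_force: 0.0
```

Request:
move_arm(
  deltas="0 0 -20 0 0 0 45; 0 0 -30 0 0 0 45; 0 0 -30 0 0 0 45; 0 0 -30 0 0 0 65; 0 0 0 0 0 0 65; 0 0 0 0 0 0 65",
)

```text
time: 14.32
tool_pos: [0.6396, -0.0549, 0.2035]
tool_rot: [0.111, 0.994, -0.0, 0.003]
contact_force: [0.6, -0.1, -1.2]
width: 0.651
finger_force: 0.0
```

```bash
python3 - <<'E'
from h import *
w=shot('wrist','w9.png'); c=shot('top','top9.png')
r,f=locate(w,'tub','red',proj(w,(.6295,-.083,.05))); print(np.round(r,4),f)
r,f=locate(c,'bar','blue',proj(c,(.4825,.4222,.024))); print(np.round(r,4),f)
go(.4825,.4222,158.5,.17)
E
```

```text
[ 0.6298 -0.081  77.1751] 0.01
[ 0.4804  0.4187 69.438 ] 0.275
turn z -81.3 (tool); shift now-axes [256.8 430.6  30.6]; shift turned-axes [-386.8  319.    30.1] mm; q6=-1.54 tilt=0.05
```

Request:
move_arm(
  deltas="17 29 0 0 0 0 65; 20 33.5 0 0 0 0 65; 20 33.5 0 0 0 0 65; 20 33.5 0 0 0 0 65; 20 33.5 0 0 0 0 65; 20 33.5 0 0 0 0 65; 20 33.5 0 0 0 0 65; 20 33.5 0 0 0 0 65; 20 33.5 0 0 0 0 65; 20 33.5 0 0 0 0 65",
)

```text
time: 15.25
tool_pos: [0.5173, 0.3124, 0.199]
tool_rot: [0.111, 0.994, -0.001, -0.002]
contact_force: [0.9, -0.1, -0.3]
width: 0.653
finger_force: 0.0
```

Request:
move_arm(
  deltas="20 33.5 0 0 0 0 65; 20 33.5 0 0 0 0 65; 20 33.5 0 0 0 -5 65; 0 0 0 0 0 -7 65; 0 0 0 0 0 -7 65; 0 0 0 0 0 -7 65; 0 0 0 0 0 -7 65; 0 0 0 0 0 -7 65; 0 0 0 0 0 -7 65; 0 0 0 0 0 -7 65",
)

```text
time: 16.08
tool_pos: [0.4819, 0.4218, 0.1987]
tool_rot: [-0.355, 0.935, -0.001, -0.002]
contact_force: [0.8, 0.1, 0.9]
width: 0.652
finger_force: 0.0
```

Request:
move_arm(
  deltas="0 0 5 0 0 -7 65; 0 0 5 0 0 -7 65; 0 0 10 0 0 -7 65; 0 0 10 0 0 -6 65; 0 0 0 0 0 0 65; 0 0 0 0 0 0 65; 0 0 0 0 0 0 65",
)

```text
time: 16.67
tool_pos: [0.4827, 0.4223, 0.1702]
tool_rot: [-0.559, 0.829, -0.0, -0.001]
contact_force: [0.1, -0.0, -0.4]
width: 0.649
finger_force: 0.0
```

```bash
python3 - <<'E'
from h import *
w=shot('wrist','w10.png'); z=(.4825,.4222,.024); print(proj(w,z))
r,f=locate(w,'bar','blue',proj(w,z)); print(np.round(r,4),f)
go(r[0],r[1],r[2]+90,.083)
E
```

```text
[283.57897732 220.69544736]
[ 0.4841  0.4272 70.8617] 0.172
turn z -2.8 (tool); shift now-axes [-4.9  0.8 87.7]; shift turned-axes [-4.9  0.5 87.7] mm; q6=-2.15 tilt=0.03
```

Request:
move_arm(
  deltas="-2.5 0.5 25 0 0 -1 65; 0 0 30 0 0 0 65; 0 0 20 0 0 0 65; 0 0 11 0 0 0 65; 0 0 0 0 0 0 65; 0 0 0 0 0 0 0; 0 0 0 0 0 0 0; 0 0 0 0 0 0 0; 0 0 0 0 0 0 0; 0 0 0 0 0 0 0",
)

```text
time: 17.55
tool_pos: [0.4845, 0.4257, 0.0868]
tool_rot: [-0.568, 0.823, -0.0, 0.002]
contact_force: [-0.4, -0.1, 6.7]
width: 0.307
finger_force: 60.6
```

Request:
move_arm(
  deltas="0 0 -10 0 0 0 0; 0 0 -30 0 0 0 0; 0 0 -40 0 0 0 0; 0 0 -30 0 0 0 0; 0 0 -5 0 0 0 0; 0 0 0 0 0 0 0; 0 0 0 0 0 0 0",
)

```text
time: 18.13
tool_pos: [0.4832, 0.4248, 0.2002]
tool_rot: [-0.568, 0.823, -0.0, 0.0]
contact_force: [-0.4, -0.7, -0.3]
width: 0.299
finger_force: 59.7
```

```bash
python3 - <<'E'
from h import *
s=env.sense(); print(s['width'],s['finger_force'],s['tool_pos'])
w=shot('wrist','w11.png'); print(proj(w,(.6155,.1445,.05)))
go(.6155,.1445,84,.2)
E
```

```text
0.2993895338737371 59.744176268577576 [0.48316821 0.42482616 0.20023217]
[-141.5502302 -167.3401346]
turn z 75.2 (tool); shift now-axes [ 214.5 -223.6   -0.8]; shift turned-axes [-161.4 -264.5   -1.5] mm; q6=-2.16 tilt=0.11
```

View pics/w11.png

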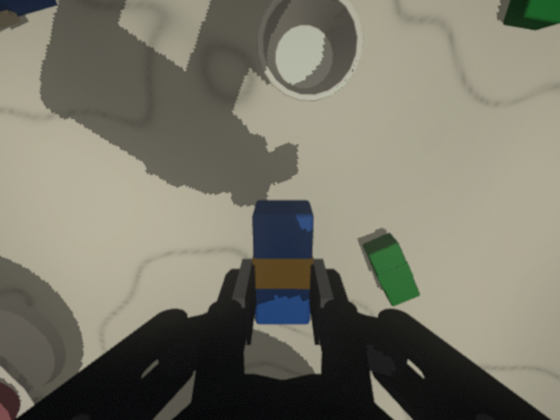

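Request:
move_arm(
  deltas="0 0 0 0 0 6.8 0; 0 0 0 0 0 6.8 0; 0 0 0 0 0 6.8 0; 0 0 0 0 0 6.8 0; 0 0 0 0 0 6.8 0; 0 0 0 0 0 6.8 0; 0 0 0 0 0 6.8 0; 0 0 0 0 0 6.8 0; 0 0 0 0 0 6.8 0; 0 0 0 0 0 6.8 0",
)

```text
time: 19.02
tool_pos: [0.4823, 0.4241, 0.1974]
tool_rot: [-0.008, 1.0, -0.001, -0.002]
contact_force: [1.1, 0.2, -0.0]
width: 0.309
finger_force: 59.7
```

Request:
move_arm(
  deltas="0 0 0 0 0 7 0; -20 -33 0 0 0 0 0; -20 -33 0 0 0 0 0; -20 -33 0 0 0 0 0; -20 -33 0 0 0 0 0; -20 -33 0 0 0 0 0; -20 -33 0 0 0 0 0; -20 -33 0 0 0 0 0; -20 -33 0 0 0 0 0; 0 0 0 0 0 0 0",
)

```text
time: 19.85
tool_pos: [0.6182, 0.1398, 0.1979]
tool_rot: [0.053, 0.999, -0.002, -0.0]
contact_force: [0.3, 0.2, -1.1]
width: 0.305
finger_force: 59.8
```

Request:
move_arm(
  deltas="0 0 0 0 0 0 0; 0 0 0 0 0 0 0; 0 0 0 0 0 0 0",
)

```text
time: 20.1
tool_pos: [0.6146, 0.1471, 0.1986]
tool_rot: [0.05, 0.999, -0.0, -0.001]
contact_force: [-0.3, 0.5, -0.6]
width: 0.304
finger_force: 59.8
```

```bash
python3 - <<'E'
from h import *
w=shot('wrist','w12.png'); s=env.sense(); print(s['width'],np.round(s['tool_pos'],4))
r,f=locate(w,'tub','blue',proj(w,(.6155,.1445,.05)),dbg='m12.png',rad=.1); print(np.round(r,4),f)
c=shot('top'); r2,f=locate(c,'tub','blue',proj(c,(.6155,.1445,.05))); print(np.round(r2,4),f)
im=w['image'].copy()
q=np.array([proj(w,X) for X in corners('tub',r[0],r[1],np.radians(r[2]))]); cv2.polylines(im,[cv2.convexHull(np.round(q).astype(np.int32))],True,(0,255,0),1)
cv2.imwrite('pics/w12o.png',im)
go(r[0],r[1],r[2],.09)
E
```

```text
0.30715967693555807 [0.6148 0.1474 0.199 ]
[ 0.6186  0.1474 82.757 ] 0.019
[ 0.615   0.1464 80.9119] 0.338
turn z 1.5 (tool); shift now-axes [ -3.8   0.3 109.3]; shift turned-axes [ -3.7   0.4 109.3] mm; q6=-1.35 tilt=0.09
```

View pics/w12o.png

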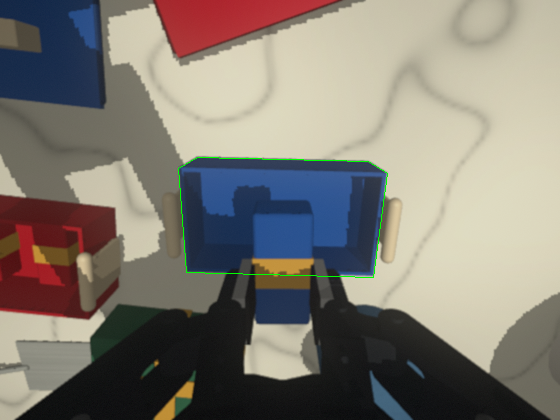

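Request:
move_arm(
  deltas="-4 0 20 0 0 1.5 0; 0 0 30 0 0 0 0; 0 0 30 0 0 0 0; 0 0 20 0 0 0 0; 0 0 10 0 0 0 0; 0 0 0 0 0 0 0; 0 0 0 0 0 0 45; 0 0 0 0 0 0 45; 0 0 0 0 0 0 45; 0 0 0 0 0 0 45",
)

```text
time: 21.03
tool_pos: [0.6201, 0.1462, 0.0903]
tool_rot: [0.063, 0.998, 0.0, 0.0]
contact_force: [-0.7, -0.9, 0.2]
width: 0.451
finger_force: 0.0
```

Request:
move_arm(
  deltas="0 0 -20 0 0 0 45; 0 0 -30 0 0 0 45; 0 0 -30 0 0 0 45; 0 0 -30 0 0 0 50; 0 0 0 0 0 0 50; 0 0 0 0 0 0 50; 0 0 0 0 0 0 50",
)

```text
time: 21.62
tool_pos: [0.6196, 0.1458, 0.1997]
tool_rot: [0.064, 0.998, -0.0, -0.0]
contact_force: [-0.5, -0.4, 0.0]
width: 0.501
finger_force: 0.0
```

```bash
python3 - <<'E'
from h import *
w=shot('wrist','w13.png'); c=shot('top','top13.png')
r,f=locate(w,'tub','blue',proj(w,(.6186,.1474,.05)),rad=.1); print('tb',np.round(r,4),f)
for n,col,z in [('lid_red','red',(.4367,.1451,.02)),('lid_blue','blue',(.4666,-.0455,.02))]:
    r,f=locate(c,'lid',col,proj(c,z)); print('top',n,np.round(r,4),f)
    try: r,f=locate(w,'lid',col,proj(w,z)); print('wrist',proj(w,z),np.round(r,4),f)
    except Exception as e: print(proj(w,z),e)
    go(r[0],r[1],r[2]+90,.2)
E
```

```text
tb [ 0.6187  0.1472 82.8483] 0.028Traceback (most recent call last):
  File "<stdin>", line 5, in <module>
  File "h.py", line 32, in locate
    n,lab,st,_=cv2.connectedComponentsWithStats(m); big=st[1:,4].max()
                                                        ~~~~~~~~~~~~^^
    return umr_maximum(a, axis, None, out, keepdims, initial, where)
ValueError: zero-size array to reduction operation maximum which has no identity
```

Request:
move_arm(
  deltas="30 -4 -10 0 0 0 50; 38 -5 -10 0 0 0 50; 38 -5 -10 0 0 0 50; 38 -5 -10 0 0 0 50; 38 -5 -10 0 0 0 50; 0 0 0 0 0 7 50; 0 0 0 0 0 7 50; 0 0 0 0 0 7 50; 0 0 0 0 0 7 50; 0 0 0 0 0 7 50",
)

```text
time: 22.55
tool_pos: [0.4355, 0.145, 0.2488]
tool_rot: [0.364, 0.932, -0.001, -0.001]
contact_force: [0.3, -0.5, 0.1]
width: 0.498
finger_force: 0.0
```

Request:
move_arm(
  deltas="0 0 0 0 0 7 50; 0 0 0 0 0 7 50; 0 0 0 0 0 7 50; 0 0 0 0 0 7 50; 0 0 0 0 0 7 50; 0 0 0 0 0 0 50; 0 0 0 0 0 0 50; 0 0 0 0 0 0 50",
)

```text
time: 23.22
tool_pos: [0.436, 0.145, 0.2493]
tool_rot: [0.623, 0.782, -0.001, -0.0]
contact_force: [0.2, -0.9, -0.3]
width: 0.501
finger_force: 0.0
```

```bash
python3 - <<'E'
from h import *
w=shot('wrist','w14.png'); s=env.sense(); print(s['tool_pos'])
r,f=locate(w,'lid','red',proj(w,(.4367,.1451,.02))); print(np.round(r,4),f)
go(r[0],r[1],r[2]+90,.15)
im=w['image'].copy()
q=np.array([proj(w,X) for X in corners('lid',r[0],r[1],np.radians(r[2]))]); cv2.polylines(im,[cv2.convexHull(np.round(q).astype(np.int32))],True,(0,255,0),1)
cv2.imwrite('pics/w14o.png',im)
E
```

```text
[0.43612318 0.14503601 0.24940674]
[  0.4388   0.1479 -78.1955] 0.024
turn z 1.1 (tool); shift now-axes [ 2.2  3.3 99.4]; shift turned-axes [ 2.3  3.3 99.4] mm; q6=-0.05 tilt=0.06
```

View pics/w14o.png

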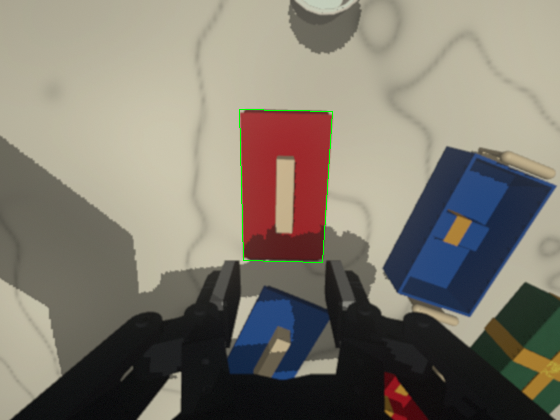

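Request:
move_arm(
  deltas="2 3 20 0 0 1 45; 0 0 40 0 0 0 45; 0 0 40 0 0 0 45; 0 0 30 0 0 0 45; 0 0 12 0 0 0 45; 0 0 0 0 0 0 45; 0 0 0 0 0 0 45",
)

```text
time: 23.85
tool_pos: [0.4385, 0.1476, 0.1074]
tool_rot: [0.631, 0.776, -0.001, -0.001]
contact_force: [0.0, -0.3, 0.1]
width: 0.449
finger_force: 0.0
```

```bash
python3 - <<'E'
from h import *
w=shot('wrist','w15.png'); s=env.sense(); print(s['tool_pos'],s['contact_force'])
r,f=locate(w,'lid','red',proj(w,(.4388,.1479,.02))); print(np.round(r,4),f); go(r[0],r[1],r[2]+90,.104)
im=w['image']
for x in (.73,): 
    pass
T=R.from_quat(s['tool_rot']).as_matrix()
for L in (.054,.073,.086): print(L,np.round(proj(w,s['tool_pos']+T@np.array([0,0,L]))))
cv2.imwrite('pics/w15o.png',im)
E
```

```text
[0.43929179 0.14776363 0.10829635] [ 0.05445711 -0.35882694  0.31869291]
[  0.4389   0.1475 -78.2081] 0.056
turn z -0.0 (tool); shift now-axes [-0.2 -0.4  4.3]; shift turned-axes [-0.2 -0.4  4.3] mm; q6=-0.03 tilt=0.02
0.054 [280. 298.]
0.073 [281. 276.]
0.086 [281. 264.]
```

View pics/w15o.png

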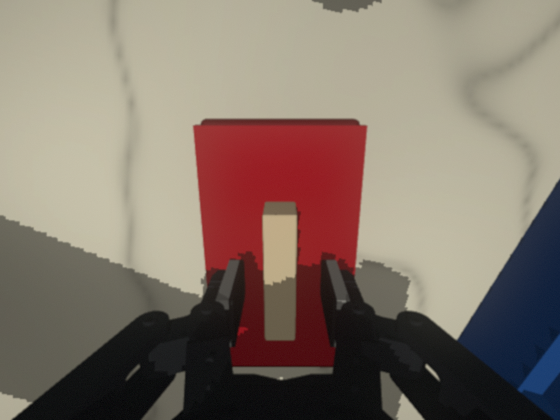

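Request:
move_arm(
  deltas="0 0 8 0 0 0 45; 0 0 4 0 0 0 45; 0 0 0 0 0 0 45; 0 0 0 0 0 0 0; 0 0 0 0 0 0 0; 0 0 0 0 0 0 0; 0 0 0 0 0 0 0; 0 0 0 0 0 0 0",
)

```text
time: 24.57
tool_pos: [0.4391, 0.1477, 0.0964]
tool_rot: [0.631, 0.776, 0.0, 0.0]
contact_force: [-1.2, 0.7, 6.2]
width: 0.173
finger_force: 59.3
```

Request:
move_arm(
  deltas="0 0 -10 0 0 0 0; 0 0 -30 0 0 0 0; 0 0 -40 0 0 0 0; 0 0 -40 0 0 0 0; 0 0 -30 0 0 0 0; 0 0 0 0 0 0 0; 0 0 0 0 0 0 0",
)

```text
time: 25.15
tool_pos: [0.4399, 0.1479, 0.2477]
tool_rot: [0.631, 0.776, 0.002, 0.002]
contact_force: [-0.7, 0.1, -0.1]
width: 0.171
finger_force: 58.8
```

```bash
python3 - <<'E'
from h import *
s=env.sense(); print(s['width'],s['finger_force'],s['tool_pos'])
w=shot('wrist','w16.png')
go(.6298,-.0811,77.2+90)
E
```

```text
0.1705299738323251 58.8139683008194 [0.43993657 0.14790941 0.24768441]
turn z 24.5 (tool); shift now-axes [-2.628e+02  1.407e+02  2.000e-01]; shift turned-axes [-180.8  237.     0.3] mm; q6=-0.03 tilt=0.06
```

View pics/w16.png

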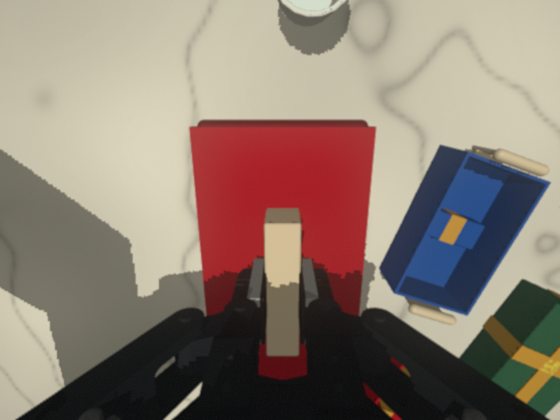

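Request:
move_arm(
  deltas="0 0 0 0 0 6.1 0; 0 0 0 0 0 6.1 0; 0 0 0 0 0 6.1 0; 0 0 0 0 0 6.1 0; -20 26 0 0 0 0 0; -23 30 0 0 0 0 0; -23 30 0 0 0 0 0; -23 30 0 0 0 0 0; -23 30 0 0 0 0 0; -23 30 0 0 0 0 0",
)

```text
time: 26.03
tool_pos: [0.5804, -0.0241, 0.2431]
tool_rot: [0.781, 0.625, -0.002, -0.002]
contact_force: [0.3, 0.1, -0.9]
width: 0.172
finger_force: 58.8
```

Request:
move_arm(
  deltas="-23 30 0 0 0 0 0; -23 30 0 0 0 0 0; 0 0 0 0 0 0 0; 0 0 0 0 0 0 0; 0 0 0 0 0 0 0; 0 0 0 0 0 0 0",
)

```text
time: 26.53
tool_pos: [0.6276, -0.0796, 0.2442]
tool_rot: [0.781, 0.625, -0.001, -0.002]
contact_force: [-0.7, 1.0, -0.7]
width: 0.174
finger_force: 58.9
```

```bash
python3 - <<'E'
from h import *
w=shot('wrist','w17.png'); s=env.sense(); print(s['tool_pos'],s['width'])
dz=s['tool_pos'][2]-.0964
r,f=locate(w,'lid','red',proj(w,s['tool_pos']*[1,1,0]+[0,0,.02+dz]),dz=dz,rad=.1,dbg='m17.png'); print('held',np.round(r,4),f)
M=R.from_quat(s['tool_rot']).as_matrix(); print('lid yaw in tool',np.degrees(np.arctan2(M[1,1],M[0,1]))-90)
c=shot('top','top17.png'); r,f=locate(c,'tub','red',proj(c,(.6298,-.0811,.05))); print(r,f)
go(.6298,-.0811,167.2)
E
```

```text
[ 0.62783036 -0.07947069  0.24475803] 0.17103793791527838
held [ 6.34000e-01 -5.54000e-02  7.73333e+01] 0.162
lid yaw in tool -102.6389298928747
[ 0.64449863 -0.09310233 87.546381  ] 0.314
turn z 0.2 (tool); shift now-axes [-1.2  2.  -0. ]; shift turned-axes [-1.2  2.  -0. ] mm; q6=-0.01 tilt=0.11
```

Request:
move_arm(
  deltas="-1 2 10 0 0 0 0; 0 0 30 0 0 0 0; 0 0 30 0 0 0 0; 0 0 18 0 0 0 0; 0 0 0 0 0 0 0; 0 0 0 0 0 0 0; 0 0 0 0 0 0 0; 0 0 0 0 0 0 0",
)

```text
time: 27.3
tool_pos: [0.6322, -0.0823, 0.1597]
tool_rot: [0.781, 0.625, 0.001, 0.001]
contact_force: [-0.0, 0.1, -0.8]
width: 0.172
finger_force: 58.9
```

```bash
python3 - <<'E'
from h import *
w=shot('side','s18.png'); s=env.sense(); print(s['tool_pos'],s['contact_force'])
go(.6298,-.0811,167.2,.1324)
u,v=proj(w,(.63,-.081,.05)); u,v=int(u),int(v)
cv2.imwrite('pics/s18c.png',cv2.resize(w['image'][max(v-70,0):v+70,u-90:u+90],None,fx=4,fy=4,interpolation=cv2.INTER_CUBIC))
E
```

```text
[ 0.63219803 -0.08233386  0.15971126] [-0.74488913 -0.0069022  -1.48697174]
turn z 0.1 (tool); shift now-axes [ 0.7 -2.7 27.3]; shift turned-axes [ 0.7 -2.7 27.3] mm; q6=-0.02 tilt=0.19
```

View pics/s18c.png

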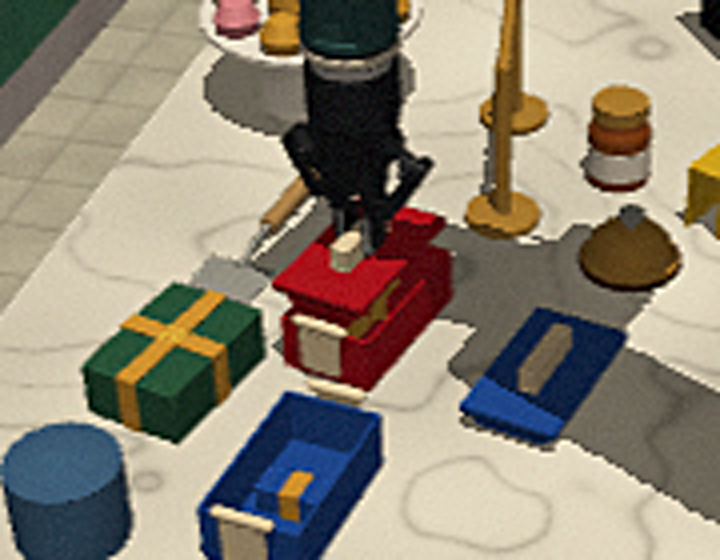

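Request:
move_arm(
  deltas="0.7 -2.7 3 0 0 0 0; 0 0 3 0 0 0 0; 0 0 3 0 0 0 0; 0 0 0 0 0 0 0; 0 0 0 0 0 0 0; 0 0 0 0 0 0 0",
)

```text
time: 27.85
tool_pos: [0.6286, -0.0809, 0.1488]
tool_rot: [0.781, 0.625, -0.0, -0.0]
contact_force: [0.5, 0.4, -0.3]
width: 0.175
finger_force: 58.9
```

```bash
python3 - <<'E'
from h import *
s=env.sense(); print(s['tool_pos'],s['contact_force'])
go(.6298,-.0811,167.2,.1324)
E
```

```text
[ 0.62855955 -0.08093415  0.1488304 ] [ 0.53755908  0.40379307 -0.26606261]
turn z 0.1 (tool); shift now-axes [ 0.1  1.2 16.4]; shift turned-axes [ 0.1  1.2 16.4] mm; q6=-0.02 tilt=0.01
```

Go on down slowly, watching the force.

Request:
move_arm(
  deltas="0 1 1.5 0 0 0 0; 0 0 1.5 0 0 0 0; 0 0 1.5 0 0 0 0; 0 0 1.5 0 0 0 0; 0 0 0 0 0 0 0",
)

```text
time: 28.27
tool_pos: [0.6298, -0.0815, 0.1433]
tool_rot: [0.781, 0.625, 0.0, 0.0]
contact_force: [-1.6, -2.6, 4.8]
width: 0.172
finger_force: 59.7
```

Request:
move_arm(
  deltas="0 0 1.5 0 0 0 0; 0 0 1.5 0 0 0 0; 0 0 0 0 0 0 0; 0 0 0 0 0 0 0",
)

```text
time: 28.6
tool_pos: [0.6303, -0.0817, 0.1414]
tool_rot: [0.781, 0.625, 0.001, 0.001]
contact_force: [-2.6, -1.3, 9.7]
width: 0.17
finger_force: 60.4
```

Request:
move_arm(
  deltas="0 0 1.5 0 0 0 0; 0 0 1.5 0 0 0 0; 0 0 0 0 0 0 0; 0 0 0 0 0 0 0",
)

```text
time: 28.93
tool_pos: [0.6305, -0.0819, 0.1385]
tool_rot: [0.781, 0.625, 0.001, 0.002]
contact_force: [-1.5, -1.3, 8.9]
width: 0.172
finger_force: 60.3
```

Request:
move_arm(
  deltas="0 0 1.5 0 0 0 0; 0 0 1.5 0 0 0 0; 0 0 0 0 0 0 0; 0 0 0 0 0 0 0",
)

```text
time: 29.27
tool_pos: [0.6313, -0.0821, 0.1377]
tool_rot: [0.781, 0.625, 0.001, 0.003]
contact_force: [-4.9, -1.3, 23.2]
width: 0.169
finger_force: 62.3
```

Request:
move_arm(
  deltas="0 0 1.5 0 0 0 0; 0 0 1.5 0 0 0 0; 0 0 0 0 0 0 0; 0 0 0 0 0 0 0",
)

```text
time: 29.6
tool_pos: [0.6302, -0.0815, 0.1325]
tool_rot: [0.781, 0.625, 0.0, 0.001]
contact_force: [-3.4, -1.1, 13.4]
width: 0.173
finger_force: 61.4
```

Request:
move_arm(
  deltas="0 0 1.5 0 0 0 0; 0 0 1.5 0 0 0 0; 0 0 0 0 0 0 0; 0 0 0 0 0 0 0",
)

```text
time: 29.93
tool_pos: [0.6302, -0.0814, 0.1324]
tool_rot: [0.781, 0.625, 0.001, 0.001]
contact_force: [-10.4, 0.7, 36.0]
width: 0.172
finger_force: 64.4
```

Request:
move_arm(
  deltas="0 0 -2 0 0 0 0; 0 0 -1 0 0 0 0; 0 0 0 0 0 0 30; 0 0 0 0 0 0 30; 0 0 0 0 0 0 30; 0 0 -20 0 0 0 40; 0 0 -30 0 0 0 50; 0 0 -40 0 0 0 50; 0 0 0 0 0 0 50; 0 0 0 0 0 0 50",
)

```text
time: 30.77
tool_pos: [0.6313, -0.0814, 0.2233]
tool_rot: [0.781, 0.625, 0.002, 0.002]
contact_force: [-0.7, 0.2, -0.9]
width: 0.494
finger_force: 0.0
```

```bash
python3 - <<'E'
from h import *
w=shot('wrist','w19.png'); s=env.sense(); print(s['tool_pos'],s['width'])
r,f=locate(w,'lid','red',proj(w,(.63,-.081,.056)),dz=.036,rad=.1); print(np.round(r,4),f)
im=w['image'].copy()
q=np.array([proj(w,X) for X in corners('lid',r[0],r[1],np.radians(r[2]),.036)]); cv2.polylines(im,[cv2.convexHull(np.round(q).astype(np.int32))],True,(0,255,0),1)
cv2.imwrite('pics/w19o.png',im)
r,f=locate(w,'lid','blue',proj(w,(.4666,-.0455,.02))); print(proj(w,(.4666,-.0455,.02)),np.round(r,4),f)
go(.4666,-.0455,77.8+90,.25)
E
```

```text
[ 0.62989163 -0.08112163  0.22135666] 0.5022837618143874
[ 0.6318 -0.0809 77.3555] 0.031
[ 92.67958367 203.52196671] [ 4.66600e-01 -4.39000e-02  7.82783e+01] 0.044
turn z -0.5 (tool); shift now-axes [  -1.1 -167.1  -28.9]; shift turned-axes [   0.3 -167.1  -28.9] mm; q6=-0.02 tilt=0.08
```

View pics/w19o.png

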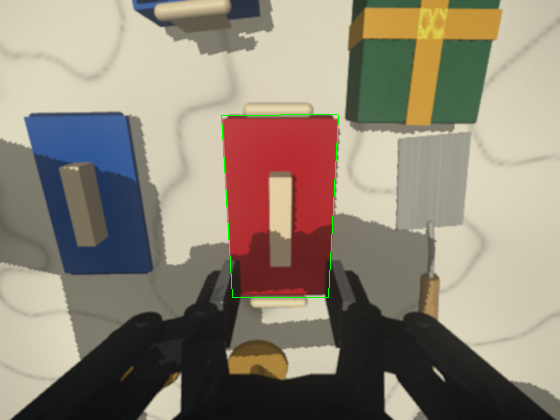

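Request:
move_arm(
  deltas="0 -27 -6 0 0 -1 50; 0 -35 -6 0 0 0 50; 0 -35 -6 0 0 0 50; 0 -35 -6 0 0 0 50; 0 -35 -5 0 0 0 50; 0 0 0 0 0 0 50; 0 0 0 0 0 0 50; 0 0 0 0 0 0 50; 0 0 0 0 0 0 50",
)

```text
time: 31.57
tool_pos: [0.4672, -0.0471, 0.2494]
tool_rot: [0.776, 0.631, -0.0, 0.0]
contact_force: [0.5, 0.4, 0.4]
width: 0.498
finger_force: 0.0
```

```bash
python3 - <<'E'
from h import *
w=shot('wrist','w20.png'); s=env.sense(); print(s['tool_pos'],s['width'])
r,f=locate(w,'lid','blue',proj(w,(.4666,-.0439,.02))); print(np.round(r,4),f)
go(r[0],r[1],r[2]+90,.097)
E
```

```text
[ 0.46727002 -0.04710597  0.24941982] 0.50275291689246
[ 4.67200e-01 -4.39000e-02  7.82615e+01] 0.037
turn z 0.0 (tool); shift now-axes [  3.2  -0.7 152.4]; shift turned-axes [  3.2  -0.8 152.4] mm; q6=-0.04 tilt=0.01
```

Request:
move_arm(
  deltas="3 -0.5 20 0 0 0 45; 0 0 40 0 0 0 45; 0 0 40 0 0 0 45; 0 0 30 0 0 0 45; 0 0 17 0 0 0 45; 0 0 5 0 0 0 45; 0 0 0 0 0 0 45; 0 0 0 0 0 0 45; 0 0 0 0 0 0 45",
)

```text
time: 32.37
tool_pos: [0.4675, -0.0441, 0.0989]
tool_rot: [0.775, 0.631, 0.001, 0.001]
contact_force: [-0.0, 0.2, 0.1]
width: 0.449
finger_force: 0.0
```

```bash
python3 - <<'E'
from h import *
w=shot('wrist','w21.png'); s=env.sense(); print(s['tool_pos'],s['contact_force'])
r,f=locate(w,'lid','blue',proj(w,(.467,-.0439,.02))); print(np.round(r,4),f)
go(r[0],r[1],r[2]+90,.096)
E
```

```text
[ 0.46749843 -0.04404659  0.0991187 ] [-0.6758013  -0.16927031 -0.38113798]
[ 4.6700e-01 -4.3600e-02  7.8277e+01] 0.072
turn z 0.0 (tool); shift now-axes [ 0.3 -0.6  3.1]; shift turned-axes [ 0.3 -0.6  3.1] mm; q6=-0.04 tilt=0.16
```

Request:
move_arm(
  deltas="0.4 -0.5 3 0 0 0 45; 0 0 0 0 0 0 45; 0 0 0 0 0 0 0; 0 0 0 0 0 0 0; 0 0 0 0 0 0 0; 0 0 0 0 0 0 0; 0 0 0 0 0 0 0",
)

```text
time: 33.0
tool_pos: [0.466, -0.0433, 0.0955]
tool_rot: [0.775, 0.631, 0.0, 0.0]
contact_force: [-0.3, 0.4, 5.6]
width: 0.17
finger_force: 59.6
```

Request:
move_arm(
  deltas="0 0 -10 0 0 0 0; 0 0 -30 0 0 0 0; 0 0 -40 0 0 0 0; 0 0 -40 0 0 0 0; 0 0 -30 0 0 0 0; 0 0 0 0 0 0 0; 0 0 0 0 0 0 0; 0 0 0 0 0 0 0",
)

```text
time: 33.67
tool_pos: [0.4651, -0.0431, 0.2444]
tool_rot: [0.775, 0.631, -0.0, -0.0]
contact_force: [-0.3, 0.5, -1.8]
width: 0.172
finger_force: 58.9
```

```bash
python3 - <<'E'
from h import *
s=env.sense(); print(s['width'],s['finger_force'],s['tool_pos'])
w=shot('wrist','w22.png'); c=shot('top','top22.png'); print(proj(w,(.6187,.1473,.05)))
try:
  r,f=locate(c,'tub','blue',proj(c,(.6187,.1473,.05))); print('top',np.round(r,4),f)
  r,f=locate(w,'tub','blue',proj(w,(.6187,.1473,.05)),rad=.1); print('w',np.round(r,4),f)
except Exception as e: print(e)
go(.6187,.1473,82.8+90)
E
```

```text
0.17181285408177718 58.89587938785553 [ 0.46508354 -0.0430815   0.24436664]
[ 450.80403145 -110.42498046]
top [ 0.6154  0.1435 87.2075] 0.131
w [  0.5984   0.0767 -11.6672] 1.369
turn z -4.5 (tool); shift now-axes [217.6 112.4  -0.4]; shift turned-axes [208.1 129.1  -0.5] mm; q6=-0.04 tilt=0.20
```

Request:
move_arm(
  deltas="0 0 0 0 0 -4.5 0; 24 15 0 0 0 0 0; 31 19 0 0 0 0 0; 31 19 0 0 0 0 0; 31 19 0 0 0 0 0; 31 19 0 0 0 0 0; 31 19 0 0 0 0 0; 29 19 0 0 0 0 0; 0 0 0 0 0 0 0; 0 0 0 0 0 0 0",
)

```text
time: 34.6
tool_pos: [0.6198, 0.1482, 0.2423]
tool_rot: [0.749, 0.662, -0.001, -0.001]
contact_force: [-0.5, -0.7, -1.9]
width: 0.168
finger_force: 58.9
```

Request:
move_arm(
  deltas="0 0 20 0 0 0 0; 0 0 30 0 0 0 0; 0 0 20 0 0 0 0; 0 0 10 0 0 0 0; 0 0 0 0 0 0 0; 0 0 0 0 0 0 0; 0 0 0 0 0 0 0; 0 0 0 0 0 0 0",
)

```text
time: 35.27
tool_pos: [0.6208, 0.1468, 0.1664]
tool_rot: [0.75, 0.661, 0.001, 0.001]
contact_force: [0.5, 0.4, -0.1]
width: 0.173
finger_force: 58.9
```

```bash
python3 - <<'E'
from h import *
s=env.sense(); print(s['width'],s['finger_force'],s['tool_pos'])
go(.6187,.1473,82.8+90,.1315)
E
```

```text
0.17297217090074232 58.9263653755188 [0.62078277 0.14682349 0.16644626]
turn z -0.0 (tool); shift now-axes [ 0.2 -2.2 34.9]; shift turned-axes [ 0.2 -2.2 34.9] mm; q6=0.25 tilt=0.15
```

Request:
move_arm(
  deltas="0 -2.2 5 0 0 0 0; 0 0 5 0 0 0 0; 0 0 4 0 0 0 0; 0 0 3 0 0 0 0; 0 0 0 0 0 0 0; 0 0 0 0 0 0 0",
)

```text
time: 35.77
tool_pos: [0.6175, 0.1472, 0.1475]
tool_rot: [0.75, 0.661, -0.0, -0.0]
contact_force: [1.2, 0.4, -0.8]
width: 0.173
finger_force: 58.9
```

```bash
python3 - <<'E'
from h import *
s=env.sense(); print(s['tool_pos'],s['contact_force']); go(.6187,.1473,82.8+90,.1315)
E
```

```text
[0.61747122 0.14721033 0.14750691] [ 1.19577876  0.4464633  -0.80151079]
turn z 0.0 (tool); shift now-axes [ 0.2  1.2 16. ]; shift turned-axes [ 0.2  1.2 16. ] mm; q6=0.25 tilt=0.04
```

Request:
move_arm(
  deltas="0 1 1.5 0 0 0 0; 0 0 1.5 0 0 0 0; 0 0 1.5 0 0 0 0; 0 0 1.5 0 0 0 0; 0 0 0 0 0 0 0",
)

```text
time: 36.18
tool_pos: [0.6189, 0.1468, 0.1422]
tool_rot: [0.75, 0.661, -0.0, 0.0]
contact_force: [-1.3, -2.6, 3.3]
width: 0.172
finger_force: 59.6
```

Request:
move_arm(
  deltas="0 0 1.5 0 0 0 0; 0 0 1.5 0 0 0 0; 0 0 1.5 0 0 0 0; 0 0 0 0 0 0 0; 0 0 0 0 0 0 0",
)

```text
time: 36.6
tool_pos: [0.6196, 0.1469, 0.1389]
tool_rot: [0.75, 0.661, 0.001, 0.001]
contact_force: [-2.0, -2.4, 8.4]
width: 0.173
finger_force: 60.3
```

Request:
move_arm(
  deltas="0 0 1.5 0 0 0 0; 0 0 1.5 0 0 0 0; 0 0 1 0 0 0 0; 0 0 0 0 0 0 0; 0 0 0 0 0 0 0",
)

```text
time: 37.02
tool_pos: [0.6201, 0.1469, 0.1373]
tool_rot: [0.75, 0.661, 0.002, 0.002]
contact_force: [-7.5, -3.2, 25.9]
width: 0.176
finger_force: 62.7
```

Request:
move_arm(
  deltas="0 0 1.5 0 0 0 0; 0 0 1.5 0 0 0 0; 0 0 0 0 0 0 0; 0 0 0 0 0 0 0",
)

```text
time: 37.35
tool_pos: [0.6195, 0.1471, 0.1315]
tool_rot: [0.75, 0.661, 0.001, 0.001]
contact_force: [-1.3, -1.0, 9.4]
width: 0.169
finger_force: 61.1
```

Request:
move_arm(
  deltas="0 0 1.5 0 0 0 0; 0 0 1 0 0 0 0; 0 0 0 0 0 0 0; 0 0 0 0 0 0 0",
)

```text
time: 37.68
tool_pos: [0.6195, 0.1471, 0.1315]
tool_rot: [0.75, 0.661, 0.001, 0.001]
contact_force: [-7.6, -1.8, 29.5]
width: 0.169
finger_force: 63.7
```

Request:
move_arm(
  deltas="0 0 -2 0 0 0 0; 0 0 -1 0 0 0 0; 0 0 0 0 0 0 30; 0 0 0 0 0 0 30; 0 0 0 0 0 0 30; 0 0 -20 0 0 0 40; 0 0 -30 0 0 0 50; 0 0 -40 0 0 0 60; 0 0 0 0 0 0 60; 0 0 0 0 0 0 60",
)

```text
time: 38.52
tool_pos: [0.6203, 0.1474, 0.2233]
tool_rot: [0.75, 0.661, 0.002, 0.001]
contact_force: [0.4, -0.3, -0.2]
width: 0.601
finger_force: 0.0
```

```bash
python3 - <<'E'
from h import *
w=shot('wrist','w23.png'); s=env.sense()
r,f=locate(w,'lid','blue',proj(w,(.619,.147,.056)),dz=.036,rad=.1); print('lid',np.round(r,4),f)
c=shot('top','top23.png'); d=shot('side','side23.png')
r,f=locate(c,'marker','yellow',(418,261)); print('marker',np.round(r,4),f)
def tri(a,ua,b,ub):
    f=lambda c,u:(-np.array(c['R']).T@np.array(c['t']), np.array(c['R']).T@np.linalg.inv(c['camera_matrix'])@np.array([u[0],u[1],1.]))
    o1,d1=f(a,ua);o2,d2=f(b,ub);A=np.c_[d1,-d2];k=np.linalg.lstsq(A,o2-o1,rcond=None)[0];p,q=o1+k[0]*d1,o2+k[1]*d2;return (p+q)/2,np.linalg.norm(p-q)
for n in('rail_mid','bell_top'):
    A=env.landmark_of('top',n);B=env.landmark_of('side',n); print(n,[(np.round(x['at'],1).tolist(),round(x['p'],2),np.round(ray(c,x['at'],.16 if n[0]=='r' else .056),3)) for x in A][:3],[(np.round(x['at'],1).tolist(),round(x['p'],2),np.round(ray(d,x['at'],.16 if n[0]=='r' else .056),3)) for x in B][:3])
    print(tri(c,A[0]['at'],d,B[0]['at']))
go(.43,-.33,90,.36)
E
```

```text
lid [ 0.6208  0.1466 82.5192] 0.03
marker [  0.3631  -0.3385 -25.6702] 0.115
rail_mid [] [([297.0, 128.9], 0.82, array([ 0.575, -0.362,  0.16 ]))]Traceback (most recent call last):
  File "<stdin>", line 11, in <module>
IndexError: list index out of range
```

```bash
python3 - <<'E'
from h import *
go(.363,-.3385,154.5,.27)
E
```

```text
turn z 18.3 (tool); shift now-axes [-513.6 -191.9  -49.8]; shift turned-axes [-547.8  -21.   -50.3] mm; q6=0.25 tilt=0.19
```

Request:
move_arm(
  deltas="0 0 -20 0 0 6.1 60; 0 0 -20 0 0 6.1 60; 0 0 -10 0 0 6.1 60; -28 -1 0 0 0 0 60; -40 -1.5 0 0 0 0 60; -40 -1.5 0 0 0 0 60; -40 -1.5 0 0 0 0 60; -40 -1.5 0 0 0 0 60; -40 -1.5 0 0 0 0 60; -40 -1.5 0 0 0 0 60",
)

```text
time: 39.6
tool_pos: [0.4926, -0.0916, 0.2699]
tool_rot: [0.846, 0.534, -0.001, -0.001]
contact_force: [0.6, -0.4, 0.5]
width: 0.601
finger_force: 0.0
```

Request:
move_arm(
  deltas="-40 -1.5 0 0 0 0 60; -40 -1.5 0 0 0 0 60; -40 -1.5 0 0 0 0 60; -40 -1.5 0 0 0 0 60; -40 -1.5 0 0 0 0 60; -40 -1.5 0 0 0 0 60; -40 -1.5 0 0 0 0 60; 0 0 0 0 0 0 60; 0 0 0 0 0 0 60; 0 0 0 0 0 0 60",
)

```text
time: 40.43
tool_pos: [0.3639, -0.338, 0.27]
tool_rot: [0.846, 0.533, 0.0, -0.001]
contact_force: [-0.0, 0.5, -0.7]
width: 0.606
finger_force: 0.0
```

```bash
python3 - <<'E'
from h import *
w=shot('wrist','w24.png'); s=env.sense(); print(s['tool_pos'])
r,f=locate(w,'marker','yellow',proj(w,(.363,-.3385,.065))); print('marker',np.round(r,4),f)
go(r[0],r[1],r[2],.105)
for n,z in(('bell_top',.056),('jar',0)): print(n,[(round(x['p'],2),np.round(x['at']),np.round(ray(w,x['at'],z),4)) for x in env.landmark_of('wrist',n)][:2])
E
```

```text
[ 0.36421374 -0.33743365  0.27015156]
marker [  0.3636  -0.3317 -24.542 ] 0.045
turn z -0.9 (tool); shift now-axes [  4.7  -2.7 165.2]; shift turned-axes [  4.8  -2.6 165.2] mm; q6=-0.44 tilt=0.13
bell_top [(0.97, array([304.,  50.]), array([ 0.4345, -0.2318,  0.056 ]))]
jar [(0.73, array([381., 169.]), array([ 0.4687, -0.3679,  0.    ]))]
```

Request:
move_arm(
  deltas="4.7 -2.6 25 0 0 -1 60; 0 0 40 0 0 0 60; 0 0 40 0 0 0 60; 0 0 40 0 0 0 60; 0 0 20 0 0 0 60; 0 0 0 0 0 0 60; 0 0 0 0 0 0 60; 0 0 0 0 0 0 60",
)

```text
time: 41.25
tool_pos: [0.365, -0.3334, 0.1071]
tool_rot: [0.841, 0.542, 0.0, 0.001]
contact_force: [-0.7, 0.2, -0.5]
width: 0.601
finger_force: 0.0
```

```bash
python3 - <<'E'
from h import *
w=shot('wrist','w25.png'); s=env.sense(); print(s['tool_pos'],s['contact_force'])
r,f=locate(w,'marker','yellow',proj(w,(.3636,-.3317,.065))); print('marker',np.round(r,4),f)
go(r[0],r[1],r[2],.105)
E
```

```text
[ 0.36516607 -0.33393393  0.10757591] [ 0.13506233 -0.14112851 -0.08977195]
marker [  0.3638  -0.3316 -24.3896] 0.085
turn z -0.0 (tool); shift now-axes [ 1.6 -2.2  2.6]; shift turned-axes [ 1.6 -2.2  2.6] mm; q6=-0.45 tilt=0.18
```

Grip the marker and lift.

Request:
move_arm(
  deltas="1.6 -2 2 0 0 0 60; 0 0 0 0 0 0 60; 0 0 0 0 0 0 0; 0 0 0 0 0 0 0; 0 0 0 0 0 0 0; 0 0 0 0 0 0 0; 0 0 0 0 0 0 0",
)

```text
time: 41.88
tool_pos: [0.3631, -0.3314, 0.105]
tool_rot: [0.841, 0.541, 0.0, 0.001]
contact_force: [-0.7, 2.3, 8.1]
width: 0.414
finger_force: 59.6
```

Request:
move_arm(
  deltas="0 0 -15 0 0 0 0; 0 0 -40 0 0 0 0; 0 0 -40 0 0 0 0; 0 0 -40 0 0 0 0; 0 0 -40 0 0 0 0; 0 0 -25 0 0 0 0; 0 0 0 0 0 0 0; 0 0 0 0 0 0 0",
)

```text
time: 42.55
tool_pos: [0.3632, -0.3317, 0.3058]
tool_rot: [0.841, 0.541, 0.0, 0.002]
contact_force: [0.4, 0.7, -2.3]
width: 0.413
finger_force: 60.1
```

```bash
python3 - <<'E'
from h import *
s=env.sense(); print(s['width'],s['finger_force'],s['tool_pos'])
c=shot('top','top26.png')
im=c['image']
h=cv2.cvtColor(im,cv2.COLOR_BGR2HSV)
print('blk',[[tuple(h[r,x].tolist()) for r in range(185,204,2)] for x in (410,420,445)])
go(.5735,-.3625,12.5,.30)
E
```

```text
0.41303259339548387 60.06820321083069 [ 0.36321847 -0.33166373  0.30576586]
blk [[(22, 48, 174), (24, 48, 179), (23, 47, 185), (24, 47, 185), (19, 81, 160), (19, 181, 145), (19, 99, 155), (22, 48, 185), (23, 46, 187), (23, 47, 188)], [(24, 46, 189), (22, 48, 191), (22, 49, 187), (20, 80, 165), (19, 180, 143), (19, 89, 163), (22, 47, 189), (21, 46, 192), (24, 44, 191), (24, 45, 191)], [(19, 193, 143), (19, 202, 140), (19, 200, 134), (19, 208, 108), (19, 198, 103), (19, 206, 134), (19, 203, 151), (19, 197, 153), (19, 192, 149), (19, 88, 157)]]
turn z -37.0 (tool); shift now-axes [ 58.7 205.1   4.1]; shift turned-axes [-76.6 199.1   4.2] mm; q6=-0.45 tilt=0.04
```

```bash
python3 - <<'E'
from h import *
c=shot('top'); h=cv2.cvtColor(c['image'],cv2.COLOR_BGR2HSV)
m=cv2.inRange(h,(14,130,90),(24,255,255))
P=[(x,185+np.nonzero(m[185:205,x])[0].mean()) for x in range(406,430)]
print(np.round([p[1] for p in P],1))
a,b=np.polyfit(*np.array(P).T,1); p,q=ray(c,(406,a*406+b),.162),ray(c,(430,a*430+b),.162); print(p,q,'dir',np.degrees(np.arctan2(*(p-q)[1::-1])))
e=ray(c,(402.8,a*402.8+b),.162); print('at y=-.3625 x=',np.interp(-.3625,[q[1],p[1]],[q[0],p[0]]), p+(q-p)*(-.3625-p[1])/(q[1]-p[1]))
E
```

```text
[196.  196.  195.5 195.5 195.  195.  195.  194.5 194.  194.  194.  194.
 193.5 193.5 193.  193.  193.  192.5 192.  192.  192.  191.5 191.5 191.5]
[ 0.56030254 -0.28087069  0.162     ] [ 0.57455161 -0.35519642  0.162     ] dir 100.85256511841531
at y=-.3625 x= 0.5745516126282606 [ 0.57595179 -0.3625      0.162     ]
```

Request:
move_arm(
  deltas="8 28 0 0 0 0 0; 10.5 36 0 0 0 0 0; 10.5 36 0 0 0 0 0; 10.5 36 0 0 0 0 0; 10.5 36 0 0 0 0 0; 10 34 0 0 0 0 0; 0 0 0 0 0 -7 0; 0 0 0 0 0 -7 0; 0 0 0 0 0 -7 0; 0 0 0 0 0 -7 0",
)

```text
time: 43.48
tool_pos: [0.5745, -0.3611, 0.3003]
tool_rot: [0.683, 0.731, -0.0, -0.003]
contact_force: [-0.7, 0.2, -0.9]
width: 0.41
finger_force: 60.3
```

Request:
move_arm(
  deltas="0 0 0 0 0 -7 0; 0 0 0 0 0 0 0; 0 0 0 0 0 0 0; 0 0 0 0 0 0 0",
)

```text
time: 43.82
tool_pos: [0.5747, -0.3616, 0.3023]
tool_rot: [0.641, 0.768, -0.0, -0.001]
contact_force: [1.0, 0.1, -0.6]
width: 0.411
finger_force: 60.3
```

```bash
python3 - <<'E'
from h import *
w=shot('wrist','w27.png'); s=env.sense(); print(s['tool_pos'],s['width'])
go(.5755,-.3625,11,.21)
im=w['image'].copy()
d=np.array([np.cos(np.radians(101)),np.sin(np.radians(101)),0]); m=np.array([.5755,-.3625,.166])
for k in (-.09,0,.09): 
    u=proj(w,m+d*k); print(np.round(u)); cv2.circle(im,tuple(int(v) for v in np.clip(u,-999,999)),3,(255,0,255),-1)
cv2.imwrite('pics/w27o.png',im)
E
```

```text
[ 0.57478937 -0.36165201  0.30278494] 0.414019447834979
turn z -0.7 (tool); shift now-axes [-1.1  0.7 92.8]; shift turned-axes [-1.1  0.7 92.8] mm; q6=-0.84 tilt=0.11
[282. 336.]
[281. 231.]
[279.  95.]
```

View pics/w27o.png

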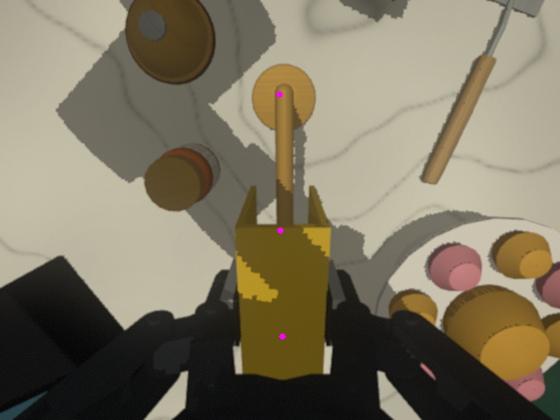

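Request:
move_arm(
  deltas="-1 2.5 15 0 0 0 0; 0 0 20 0 0 0 0; 0 0 20 0 0 0 0; 0 0 20 0 0 0 0; 0 0 10 0 0 0 0; 0 0 0 0 0 0 0; 0 0 0 0 0 0 0",
)

```text
time: 44.45
tool_pos: [0.5776, -0.3624, 0.2187]
tool_rot: [0.64, 0.769, -0.0, -0.0]
contact_force: [0.6, -1.3, -0.5]
width: 0.413
finger_force: 60.3
```

Request:
move_arm(
  deltas="0 0 2 0 0 0 0; 0 0 2 0 0 0 0; 0 0 0 0 0 0 0; 0 0 0 0 0 0 0",
)

```text
time: 44.78
tool_pos: [0.578, -0.3626, 0.2157]
tool_rot: [0.64, 0.769, -0.0, 0.001]
contact_force: [1.0, -0.2, 0.0]
width: 0.414
finger_force: 60.3
```

Request:
move_arm(
  deltas="0 0 2 0 0 0 0; 0 0 1 0 0 0 0; 0 0 0 0 0 0 0; 0 0 0 0 0 0 0",
)

```text
time: 45.12
tool_pos: [0.5777, -0.3624, 0.2119]
tool_rot: [0.639, 0.769, -0.0, -0.0]
contact_force: [-0.1, 0.1, 0.1]
width: 0.412
finger_force: 60.3
```

Request:
move_arm(
  deltas="0 0 1 0 0 0 0; 0 0 1 0 0 0 0; 0 0 0 0 0 0 0; 0 0 0 0 0 0 0",
)

```text
time: 45.45
tool_pos: [0.5778, -0.3625, 0.2101]
tool_rot: [0.639, 0.769, -0.0, 0.0]
contact_force: [-0.3, -0.5, 0.2]
width: 0.409
finger_force: 60.5
```

Request:
move_arm(
  deltas="0 0 1 0 0 0 0; 0 0 0 0 0 0 0; 0 0 0 0 0 0 0",
)

```text
time: 45.7
tool_pos: [0.5778, -0.3624, 0.21]
tool_rot: [0.639, 0.769, -0.0, 0.0]
contact_force: [-1.4, 1.7, 6.6]
width: 0.413
finger_force: 61.3
```

Request:
move_arm(
  deltas="0 0 -0.5 0 0 0 50; 0 0 0 0 0 0 60; 0 0 0 0 0 0 60; 0 0 -10 0 0 0 60; 0 0 -20 0 0 0 60; 0 0 -30 0 0 0 60; 0 0 -30 0 0 0 60; 0 0 0 0 0 0 0; 0 0 0 0 0 0 0; 0 0 0 0 0 0 0",
)

```text
time: 46.53
tool_pos: [0.5776, -0.3623, 0.2997]
tool_rot: [0.639, 0.769, -0.0, 0.0]
contact_force: [-0.3, -0.2, -0.1]
width: 0.183
finger_force: 0.0
```

```bash
python3 - <<'E'
from h import *
w=shot('wrist','w28.png'); s=env.sense(); print(s['tool_pos'],s['width'])
r,f=locate(w,'marker','yellow',proj(w,(.5778,-.3624,.170)),dz=.105); print('marker',np.round(r,4),f)
b=[ray(w,x['at'],.056) for x in env.landmark_of('wrist','bell_top')]; print('bell',b)
c=shot('top','top28.png'); print([(x['p'],ray(c,x['at'],.056)) for x in env.landmark_of('top','bell_top')])
go(.4345,-.2318,11,.25)
E
```

```text
[ 0.57726553 -0.36202288  0.29874209] 0.09859678406709099
marker [ 0.58   -0.3627 10.9979] 0.069
bell [array([ 0.43299381, -0.233173  ,  0.056     ]), array([ 0.73487121, -0.20834508,  0.056     ])]
[(0.41, array([ 0.43076479, -0.22193068,  0.056     ])), (0.36, array([0.42218322, 0.30264343, 0.056     ]))]
turn z -0.5 (tool); shift now-axes [ 153.9 -116.5   48.5]; shift turned-axes [ 154.9 -115.1   48.5] mm; q6=-0.84 tilt=0.15
```

Request:
move_arm(
  deltas="25 -19 0 0 0 0 0; 33 -25 0 0 0 0 0; 33 -25 0 0 0 0 0; 33 -25 0 0 0 0 0; 30 -22 0 0 0 0 0; 0 0 25 0 0 0 0; 0 0 25 0 0 0 0; 0 0 0 0 0 0 0; 0 0 0 0 0 0 0; 0 0 0 0 0 0 0",
)

```text
time: 47.57
tool_pos: [0.4362, -0.2326, 0.2499]
tool_rot: [0.639, 0.769, -0.0, 0.0]
contact_force: [0.3, 0.2, 0.3]
width: 0.006
finger_force: 0.0
```

```bash
python3 - <<'E'
from h import *
w=shot('wrist','w29.png'); s=env.sense(); print(s['tool_pos'],s['width'])
b=[(x['p'],ray(w,x['at'],.056)) for x in env.landmark_of('wrist','bell_top')]; print('bell',b)
b=b[0][1]; go(b[0],b[1],11,.128)
c=shot('top')
for n,col,z in [('red','red',(.6305,-.081,.056)),('blue','blue',(.6195,.147,.056))]:
    r,f=locate(c,'lid',col,proj(c,z),dz=.036,rad=.1); print('top lid',n,np.round(r,4),f)
E
```

```text
[ 0.43651998 -0.23286161  0.25030794] 0.0011807832935247196
bell [(0.82, array([ 0.4358245 , -0.23090026,  0.056     ]))]
turn z -0.5 (tool); shift now-axes [  2.3  -0.6 122.4]; shift turned-axes [  2.3  -0.5 122.4] mm; q6=-0.81 tilt=0.11
top lid red [ 0.6272 -0.0832 78.087 ] 0.102
top lid blue [ 0.6159  0.1461 83.2154] 0.065
```

Request:
move_arm(
  deltas="1.5 0 30 0 0 0 0; 0 0 40 0 0 0 0; 0 0 30 0 0 0 0; 0 0 15 0 0 0 0; 0 0 0 0 0 0 0; 0 0 0 0 0 0 0; 0 0 0 0 0 0 0",
)

```text
time: 48.3
tool_pos: [0.4364, -0.2315, 0.1357]
tool_rot: [0.639, 0.769, 0.0, 0.001]
contact_force: [-0.1, -0.5, 0.4]
width: 0.001
finger_force: 0.0
```

Request:
move_arm(
  deltas="0 0 2 0 0 0 0; 0 0 2 0 0 0 0; 0 0 2 0 0 0 0; 0 0 0 0 0 0 0; 0 0 0 0 0 0 0",
)

```text
time: 48.72
tool_pos: [0.4354, -0.2307, 0.1287]
tool_rot: [0.639, 0.769, -0.0, 0.0]
contact_force: [-0.2, -0.0, -0.8]
width: 0.002
finger_force: 0.0
```

Request:
move_arm(
  deltas="0 0 2 0 0 0 0; 0 0 2 0 0 0 0; 0 0 2 0 0 0 0; 0 0 0 0 0 0 0; 0 0 0 0 0 0 0",
)

```text
time: 49.13
tool_pos: [0.4354, -0.2307, 0.1224]
tool_rot: [0.639, 0.769, -0.0, 0.0]
contact_force: [-0.2, 0.2, 4.0]
width: -0.001
finger_force: 2.4
```

Request:
move_arm(
  deltas="0 0 1.5 0 0 0 0; 0 0 1 0 0 0 0; 0 0 0 0 0 0 0; 0 0 0 0 0 0 0",
)

```text
time: 49.47
tool_pos: [0.4354, -0.2308, 0.1202]
tool_rot: [0.639, 0.769, -0.0, 0.0]
contact_force: [-2.0, 0.3, 6.4]
width: 0.001
finger_force: 3.3
```

Request:
move_arm(
  deltas="0 0 1.5 0 0 0 0; 0 0 1 0 0 0 0; 0 0 0 0 0 0 0; 0 0 0 0 0 0 0; 0 0 0 0 0 0 0",
)

```text
time: 49.88
tool_pos: [0.4355, -0.2308, 0.1196]
tool_rot: [0.639, 0.769, -0.0, 0.001]
contact_force: [-6.5, 4.1, 30.5]
width: -0.002
finger_force: 15.5
```

Request:
move_arm(
  deltas="0 0 -10 0 0 0 0; 0 0 -30 0 0 0 0; 0 0 -40 0 0 0 0; 0 0 -40 0 0 0 0; 0 0 0 0 0 0 0; 0 0 0 0 0 0 0; 0 0 0 0 0 0 0; 0 0 0 0 0 0 0",
)

```text
time: 50.55
tool_pos: [0.4345, -0.23, 0.2361]
tool_rot: [0.639, 0.769, -0.0, -0.001]
contact_force: [0.1, -0.3, -0.4]
width: 0.0
finger_force: 0.0
```

```bash
python3 - <<'E'
from h import *
c=shot('top'); r,f=locate(c,'marker','yellow',proj(c,(.578,-.3624,.17)),dz=.105); print(np.round(r,4),f)
print(env.sense()['tool_pos']); print(env.finish_job())
E
```

```text
[ 0.5792 -0.3672  9.6698] 0.146
[ 0.43439455 -0.22999551  0.23587562]
the job is handed in; nothing more can be done
None
```

I handed the job in at about 51 s on the robot's clock: all three bars are in their tubs, both lids are snapped, the marker hangs on the rail and the bell was pressed to its stop; the hand-in gave no verdict.

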